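# Restock the putty-tin lane, oldest first

### The job

Restock the tin lane of the rack oldest first: pull the two old tins forward in their present order until the front one stands at the front lip, then set the two new tins from the cardboard sheet down gently in the lane behind them, in either order. All four must end upright on the lane floor, closed up in one row with no gap wider than a finger (about 12 mm); do not tip any tin, and leave the squat tin and the square bottles where they are.

Things in the scene. Friction and masses are not known exactly. Their poses are not given: they have to be found in the camera images.
- rack: fixed plywood rack with two level lanes, open front facing the robot. Origin: bench level, mid-width of the left (tin) lane, at the inner face of the front lip where the first tin stands; x runs along the lane to the back, y left, z up. Tin lane: y -29 to +29 mm, floor at z = 18 mm, side rails 6 mm thick up to z = 28 mm. Second lane (square bottles) centred on y = -100 mm
- lip (a point): middle of the top of the tin lane's front lip: 12 mm thick (its inner face is at rack x = 0), its top at rack z = 33 mm
- back_stop (a point): middle of the top of the low back stop of the tin lane: its inner face at rack x = 226 mm, its top at rack z = 33 mm
- shelf_edge (a point): middle of the lower front edge of the slatted shelf over the back of both lanes, at rack x = 150, y = -50, z = 250 mm. The shelf spans x 150 to 254, y -157 to +57 mm, its top at z = 278 mm, on posts at x 236 to 252, y = 47 and -147 mm. Before it the lane is open above; under it a gripper pointing straight down does not fit: lean it in from the front
- old_front_c (a point): old stock, the front one of the two already in the lane, standing some way back in it: a plain straight-sided metal tin with a paper band and a dark lid, 46 mm diameter, 80 mm tall, 0.17 to 0.35 kg, all four alike; the point is its centre, 40 mm above its underside; z is its axis
- old_back_c (a point): old stock, the one behind, wholly or partly under the slatted shelf: a plain straight-sided metal tin with a paper band and a dark lid, 46 mm diameter, 80 mm tall, 0.17 to 0.35 kg, all four alike; the point is its centre, 40 mm above its underside; z is its axis
- new_a_c (a point): new stock, standing on the cardboard sheet on the bench to the left of the rack: a plain straight-sided metal tin with a paper band and a dark lid, 46 mm diameter, 80 mm tall, 0.17 to 0.35 kg, all four alike; the point is its centre, 40 mm above its underside; z is its axis
- new_b_c (a point): new stock, the other one on the cardboard sheet (4 mm thick): a plain straight-sided metal tin with a paper band and a dark lid, 46 mm diameter, 80 mm tall, 0.17 to 0.35 kg, all four alike; the point is its centre, 40 mm above its underside; z is its axis
- squat_c (a point): bystander: a wide, low metal tin, 65 mm diameter, 45 mm tall, also on the cardboard sheet; the point is its centre. It is other stock and stays there
- square_a_c (a point): bystander: square white bottle 44 mm wide, 88 mm tall with a black cap, in the neighbouring lane; the point is its centre
- square_b_c (a point): bystander: the second square white bottle in the neighbouring lane, like the first

How it is judged:
On the way, in this order (a step that is already met when the one before it is completed fails the run):
1. both old tins are pulled forward: the front one at the lip, the other close behind it (y of old_front_c in the frame of rack between -0.013 and 0.013 m and z of old_front_c in the frame of rack between 0.052 and 0.064 m and angle between each of old_front_c, old_back_c's own z axis and vertical below 0.1 rad and x of old_front_c in the frame of rack between 0.015 and 0.036 m and y of old_back_c in the frame of rack between -0.013 and 0.013 m and z of old_back_c in the frame of rack between 0.052 and 0.064 m and x of old_back_c in the frame of rack above 0.015 m and x of old_back_c in the frame of rack above 0.058 m and horizontal distance between old_front_c and old_back_c below 0.06 m), for 0.2 s.
2. a new tin stands in the lane behind the old ones (((y of new_a_c in the frame of rack between -0.013 and 0.013 m and z of new_a_c in the frame of rack between 0.052 and 0.064 m and angle between new_a_c's own z axis and vertical below 0.1 rad and x of new_a_c in the frame of rack between 0.015 and 0.215 m and x of new_a_c in the frame of rack above 0.1 m) or (y of new_b_c in the frame of rack between -0.013 and 0.013 m and z of new_b_c in the frame of rack between 0.052 and 0.064 m and angle between new_b_c's own z axis and vertical below 0.1 rad and x of new_b_c in the frame of rack between 0.015 and 0.215 m and x of new_b_c in the frame of rack above 0.1 m))), for 0.2 s.
At the end, for the whole second after the job is handed in: All four tins stand upright (within 0.1 rad) and at rest on the floor of the tin lane (centre within 13 mm of its middle): the old front tin within 13 mm of the lip, the old back tin next, then the two new tins in either order, each gap between neighbours under 14 mm (all of step 1 and y of new_a_c in the frame of rack between -0.013 and 0.013 m and z of new_a_c in the frame of rack between 0.052 and 0.064 m and angle between each of new_a_c, new_b_c's own z axis and vertical below 0.1 rad and x of new_a_c in the frame of rack between 0.015 and 0.215 m and x of each of new_a_c, new_b_c in the frame of rack above 0.1 m and y of new_b_c in the frame of rack between -0.013 and 0.013 m and z of new_b_c in the frame of rack between 0.052 and 0.064 m and x of new_b_c in the frame of rack between 0.015 and 0.215 m and horizontal distance between new_a_c and new_b_c below 0.06 m and (horizontal distance between old_back_c and new_a_c below 0.06 m or horizontal distance between old_back_c and new_b_c below 0.06 m) and linear speed of each of old_front, old_back, new_a, new_b below 0.02 m/s); the robot touches nothing.
It fails at once if a tin is tipped over (angle between any of old_front_c, old_back_c, new_a_c, new_b_c's own z axis and vertical above 0.6 rad).
It fails at once if the squat tin or a square bottle is pushed more than 25 mm or knocked over (distance of any of squat_c, square_a_c, square_b_c from where it was at the start of the episode above 0.025 m or angle between any of squat_c, square_a_c, square_b_c's own z axis and vertical above 0.5 rad).
It fails at once if a tin is slammed or dropped into the rack (over 80 N between them) (contact force between any of old_front, old_back, new_a, new_b and rack above 80 N).
It also fails if it takes over 70 s, if anything falls off the work surface, if the arm or the gripper's body presses on something with over 40 N, if the wrist force passes 120 N, or if a joint passes its speed limit or range.

### The arm

A 6-joint arm with a two-finger parallel gripper is mounted at the origin on the work surface. World frame = base frame: x ahead of the robot, y to its left, z up, the work surface at z = 0. Lengths are in m, angles in rad, forces in N, time in s.
With the tool pointing down it reaches from about 0.325 to 0.875 m from the base axis. Payload 4.4 kg.
Tool frame: the origin (TCP) lies at the centre of the arm's flange, where the gripper is bolted on; the fingertips stand ctrl.tips_ahead ahead of it and the grasp point (between the pads) lies 155 mm ahead of it (ctrl.tips_ahead is the distance from the TCP to the fingertips, in m); z points along the fingers, y is the line along which they close (so a half turn about z gives the same grasp; the last joint's range is limited). The gripper opens to 85 mm and grips with 20 to 120 N. Pads are 22 mm wide; open, the fingers measure 114 mm over their backs; the gripper's body (76 mm by 85 mm) begins 54 mm behind the grasp point. The pads swing forward as they close: fully open they stand 13 mm farther back than shut.
Start: joints at [0.982, 0.207, 1.542, -0, 1.393, -0.15], TCP at [0.244, 0.521, 0.405] pointing down, gripper open.
Joint ranges: [-2.73, 2.73], [-0.86, 2.22], [0.23, 2.46], [-1.11, 4.25], [0.08, 2.63], [-2.82, 2.82]. Speed limits (rad/s): [2.79, 2.79, 3.14, 3.14, 3.14, 3.14].

### API

Orientations are given as a unit quaternion [w, x, y, z].
In Python, from rig import sense, eyes, order, ctrl gives the robot as it stands.
- The arm moves only by the shell command python3 -m crank 'ROWS'. ROWS is JSON, a list that holds one entry, the list of rows, each a list of 7 numbers: the turn, a rotation vector about the tool's x, y, z in units of 8 degrees (1.0 is 8 degrees), then the shift along the tool's x, y, z in cm, then the finger opening in cm, from 0 to 8.54. A call has exactly 8 rows; each row is the pose to reach, as a shift and turn from the pose commanded when the call began, along the tool's axes at that moment; what a row does not reach only later rows make up. A row lasts 1/10 s, in which the tool goes at most 50 mm and 8.59 degrees, less where a joint would pass 70% of its speed; a pose out of reach is approached as far as the arm can. A call with a gripper value outside its range is refused whole. The fingers move at their own pace and stop on an object; the grip force is fixed at half the most. Time passes only in rows, so rows that repeat a pose let the fingers close, or fill a call up. It gives the time, the measured TCP pose, the force, the opening and the grip force at its end, in the units of the state.
- sense(): the state, without advancing time (a new reading comes with each control period).
- eyes.grab_frame(name): name is "scene" or "side" or "wrist"; returns a dict with "color" (384x512x3 uint8, red, green, blue), "camera_matrix" (3x3 intrinsics, pixels), "dist" ([k1, k2, p1, p2, k3] as OpenCV has them; the pictures are not rectified), "pose" (4x4, takes a point from camera to world coordinates). Camera axes: x right, y up, looking along -z (the intrinsics and any distortion apply to the point x, -y, -z); pixel columns grow to the right and rows downward; lengths in m; the calibration is good to about 2 mm. A picture is of the moment at which its call begins. There is no depth.
- order.close_job(): hands the job in; it is judged then, once.
The state is a dict: "t": time; "joints": joint angles; "qd": joint speeds; "joint_torque": joint torques, N m; "position": TCP position; "ee_rot": TCP orientation; "wrist_force": force on the tool from outside, world axes, zero at the start; "wrist_torque": the same for the moment, N m; "grip_width": opening from 0.0 (shut) to 1.0 (fully open); "grasp_force": force on a finger pad.
Only numpy, scipy, OpenCV 4.12 (cv2) and the standard library are available. Lean on these libraries where they do the work, as an engineer would, in place of code of your own. Each camera call takes 0.05 s, during which the arm holds its last target. There are 200 camera calls.

## Working session

There is one attempt and no reset: what is moved stays moved. The work goes in short steps, Python scripts to look and compute and a shell command to move; the robot and the scene stay as the last step left them, time stands still between calls to the robot, and variables do not carry over. Pictures are saved under pics/ and viewed, at most 10 in all, crops included, and the job is handed in when it is done.

```bash
mkdir -p pics; ls
python3 - <<'E'
from rig import sense, eyes, order, ctrl
import cv2
print(sense(), ctrl.tips_ahead)
for n in ("scene","side"):
    f=eyes.grab_frame(n); cv2.imwrite(f"pics/{n}0.png",f["color"][...,::-1]); print(n,f["camera_matrix"],f["dist"],f["pose"])
E
```

```text
pics
{'t': 0.0, 'joints': array([ 9.81499305e-01,  2.07475359e-01,  1.54297969e+00, -2.63761537e-05,
        1.39350521e+00, -1.50492418e-01]), 'qd': array([-0.00014304,  0.00215622, -0.00051752, -0.00013641, -0.00220619,
        0.00020602]), 'joint_torque': array([-1.17641506e-03, -3.83029711e+01, -2.91597265e+01, -3.23552649e-04,
        1.05747295e-02, -1.95204416e-05]), 'position': array([0.24409662, 0.52021162, 0.40348165]), 'ee_rot': array([-4.15863499e-04,  2.17643854e-01,  9.76027536e-01, -1.10842652e-03]), 'wrist_force': array([-0.41356801, -0.11148641, -0.05217983]), 'wrist_torque': array([-0.00012612, -0.04872295, -0.01662173]), 'grasp_force': 0.0, 'grip_width': 1.0029176300757592} 0.1734
scene [[402.13264795   0.         254.54599316]
 [  0.         402.13264795 190.81904438]
 [  0.           0.           1.        ]] [-0.08492081  0.          0.          0.          0.        ] [[-0.70275013 -0.55206363  0.44874046  0.89886384]
 [ 0.71138    -0.55324624  0.43342485  0.38124546]
 [ 0.00898588  0.62381435  0.78152089  0.758295  ]
 [ 0.          0.          0.          1.        ]]
side [[360.95700708   0.         255.82498468]
 [  0.         360.95700708 197.74652605]
 [  0.           0.           1.        ]] [-0.04028528  0.          0.          0.          0.        ] [[ 0.81925153  0.39515672 -0.41554554  0.22510134]
 [-0.5731712   0.58624198 -0.57253394 -0.41342115]
 [ 0.01736961  0.70722804  0.7067721   0.77022757]
 [ 0.          0.          0.          1.        ]]
```

View pics/scene0.png

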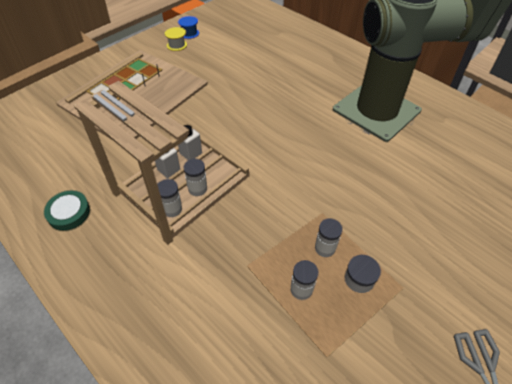

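View pics/side0.png

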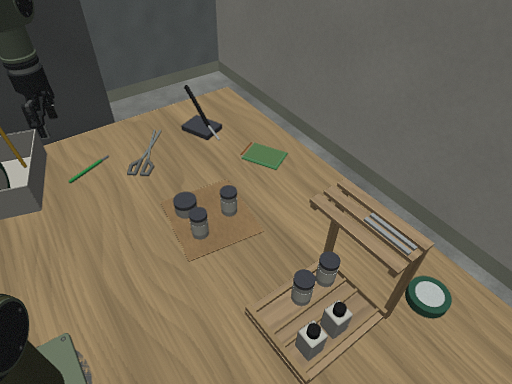

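The scene view shows the old tins' lids near (195,167) and (168,187), the new ones near (330,228) and (305,271), and the squat tin at (364,267). In the side view they are at (304,280), (328,261), (199,215), (229,193) and (185,204). Next I'll measure the lids and enlarge the rack.

```bash
cat > h.py <<'E'
import numpy as np, cv2
from scipy.spatial.transform import Rotation as R
def ray(f,px):
    u=cv2.undistortPoints(np.array([[px]],float),f["camera_matrix"],f["dist"])[0,0]
    d=f["pose"][:3,:3]@np.array([u[0],-u[1],-1]); return f["pose"][:3,3],d/np.linalg.norm(d)
def plane(f,px,z):
    o,d=ray(f,px); return o+d*(z-o[2])/d[2]
def proj(f,p):
    c=np.linalg.inv(f["pose"])@np.append(p,1); c=np.array([c[0],-c[1],-c[2]])
    return cv2.projectPoints(c[None],np.zeros(3),np.zeros(3),f["camera_matrix"],f["dist"])[0].ravel()
def tri(*fp):
    A=0;b=0
    for f,px in fp:
        o,d=ray(f,px); M=np.eye(3)-np.outer(d,d); A=A+M; b=b+M@o
    return np.linalg.solve(A,b)
def lid(f,px,r=14,v=75):
    """dark blob near px -> ellipse/contour centre of the dark lid"""
    g=f["color"].max(2); m=(g<v).astype(np.uint8)
    k=np.zeros_like(m); cv2.circle(k,tuple(map(int,px)),r,1,-1); m&=k
    c=max(cv2.findContours(m,0,2)[0],key=cv2.contourArea)
    return cv2.minAreaRect(cv2.convexHull(c)), cv2.boundingRect(c)
E
python3 - <<'E'
from rig import eyes
from h import *
S=eyes.grab_frame("scene"); D=eyes.grab_frame("side")
P={"of":((195,167),(304,280)),"ob":((168,187),(328,261)),"n1":((330,228),(199,215)),"n2":((305,271),(229,193)),"sq":((364,267),(185,204))}
for k,(a,b) in P.items():
    ra,ba=lid(S,a);rb,bb=lid(D,b)
    print(k,np.round(ra[0]),ba,np.round(rb[0]),bb,tri((S,ra[0]),(D,rb[0])).round(3))
a=cv2.resize(S["color"][40:250,50:256],None,fx=2.85,fy=2.85,interpolation=2)[:598]
cv2.imwrite("pics/rs.png",a[...,::-1])
b=cv2.resize(D["color"][175:384,235:465],None,fx=2.85,fy=2.85,interpolation=2)
cv2.imwrite("pics/rd.png",b[...,::-1]); print(a.shape,b.shape)
E
```

```text
of [194. 173.] (184, 168, 21, 9) [306. 280.] (292, 270, 27, 21) [ 0.571 -0.127  0.083]
ob [170. 195.] (160, 188, 19, 11) [329. 260.] (318, 247, 22, 26) [ 0.65  -0.116  0.084]
n1 [328. 236.] (319, 229, 21, 12) [196. 215.] (186, 202, 21, 23) [0.475 0.188 0.067]
n2 [303. 280.] (293, 274, 23, 12) [228. 193.] (220, 186, 17, 15) [0.588 0.215 0.066]Traceback (most recent call last):
  File "<stdin>", line 6, in <module>
  File "h.py", line 20, in lid
    c=max(cv2.findContours(m,0,2)[0],key=cv2.contourArea)
ValueError: max() iterable argument is empty
```

Run:
```python
from rig import eyes
from h import *
S=eyes.grab_frame("scene"); D=eyes.grab_frame("side")
for f,ps in((S,((195,165),(195,173),(168,186),(330,227),(305,269),(364,265),(328,245))),(D,((304,279),(328,261),(199,214),(229,191)))):
    print([f["color"][y,x].tolist() for x,y in ps])
a=cv2.resize(S["color"][40:250,50:256],None,fx=2.85,fy=2.85,interpolation=2)
b=cv2.resize(D["color"][175:384,235:465],None,fx=2.85,fy=2.85,interpolation=2)
cv2.imwrite("pics/rs.png",a[...,::-1]);cv2.imwrite("pics/rd.png",b[...,::-1]); print(a.shape,b.shape)
```

```text
[[72, 73, 82], [67, 67, 76], [73, 74, 82], [73, 73, 83], [71, 72, 82], [73, 75, 83], [119, 116, 111]]
[[64, 64, 71], [62, 66, 71], [63, 65, 71], [65, 69, 74]]
(598, 587, 3) (596, 656, 3)
```

View pics/rs.png

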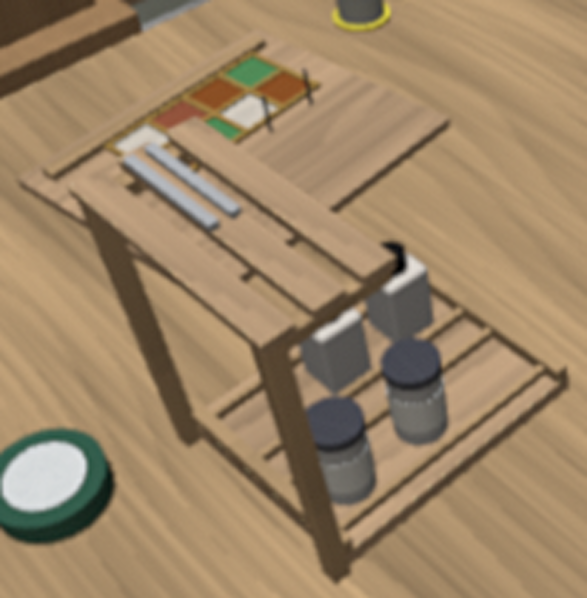

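View pics/rd.png

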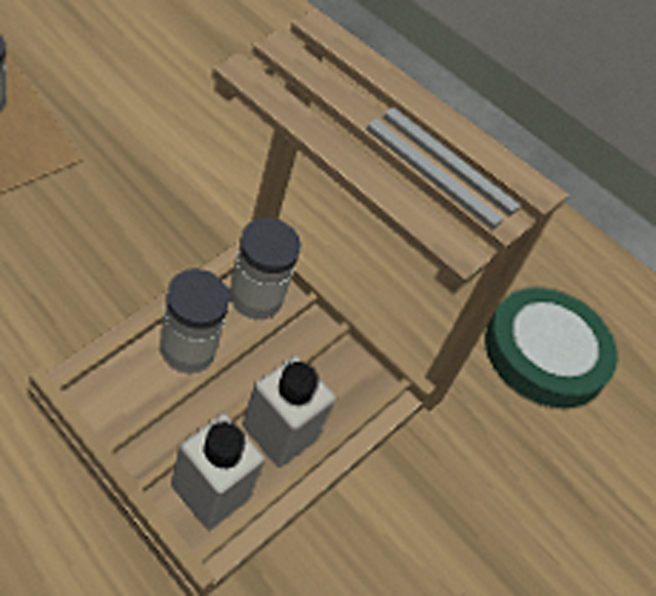

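The crops show the shelf corners, in scene crop pixels (398,258), (262,345) and (22,180), and in side crop pixels (213,72), (567,195) and (462,275). The lip's left end is at (565,372) in the scene crop and (30,382) in the side crop. Next comes a 3-DOF fit of the rack to these points, plus the lid positions.

```bash
cat >> h.py <<'E'
def lid2(f,px,r=24,h=None):
    """top disc of the dark lid: ellipse through its outline"""
    c=f["color"].astype(int); m=((c.max(2)<92)&(c[...,2]-c[...,0]>3)).astype(np.uint8)
    n,l,s,ce=cv2.connectedComponentsWithStats(m)
    i=l[int(px[1]),int(px[0])]; m=(l==i).astype(np.uint8)
    return max(cv2.findContours(m,0,1)[0],key=cv2.contourArea).reshape(-1,2),s[i]
def rk(T,p):
    x,y,a=T; return np.array([x+np.cos(a)*p[0]-np.sin(a)*p[1],y+np.sin(a)*p[0]+np.cos(a)*p[1],p[2]])
E
python3 - <<'E'
from rig import eyes
from h import *
from scipy.optimize import least_squares
S=eyes.grab_frame("scene"); D=eyes.grab_frame("side")
P={"of":((195,167),(304,280)),"ob":((168,187),(328,261)),"n1":((330,228),(199,214)),"n2":((305,269),(229,191)),"sq":((364,265),(185,202))}
tins={}
for k,(a,b) in P.items():
    o=[]
    for f,p in((S,a),(D,b)):
        c,s=lid2(f,p); o.append(s[:5].tolist())
    print(k,o)
cs=lambda x,y:(x/2.85+50-.3,y/2.85+40-.3); cd=lambda x,y:(x/2.85+235-.3,y/2.85+175-.3)
L=[(S,cs(398,258),(.15,.057,.278)),(S,cs(262,345),(.254,.057,.278)),(S,cs(22,180),(.254,-.157,.278)),
(D,cd(213,72),(.15,.057,.278)),(D,cd(567,195),(.254,-.157,.278)),(D,cd(462,272),(.15,-.157,.278)),(D,cd(300,15),(.254,.057,.278)),
(S,cs(567,370),(-.012,.035,.033)),(D,cd(30,380),(-.012,.035,.033))]
fun=lambda T:np.concatenate([proj(f,rk(T,p))-px for f,px,p in L])
r=least_squares(fun,[.5,-.12,0],loss="soft_l1",x_scale=[.1,.1,.1]); print(r.x.round(4)); print(fun(r.x).reshape(-1,2).round(1).tolist())
T=r.x
for f,n in((S,"s"),(D,"d")):
    im=cv2.resize(f["color"],None,fx=3,fy=3,interpolation=2)
    q=lambda p:tuple(int(v) for v in (proj(f,rk(T,p))*3+1))
    for a,b,c in(((0,.029,.018),(.226,.029,.018),(255,0,0)),((0,-.029,.018),(.226,-.029,.018),(255,0,0)),((0,-.029,.033),(0,.029,.033),(0,255,0)),((-.012,-.129,.033),(-.012,.035,.033),(0,255,0)),((.226,-.029,.033),(.226,.029,.033),(0,0,255)),((.15,-.157,.278),(.15,.057,.278),(255,0,255)),((.15,.057,.278),(.254,.057,.278),(255,0,255))):
        cv2.line(im,q(a),q(b),c,1)
    u=(slice(180,760),slice(150,770)) if n=="s" else (slice(520,1120),slice(700,1400))
    cv2.imwrite(f"pics/o{n}.png",im[u][...,::-1])
E
```

```text
of [[185, 159, 19, 16, 249], [294, 270, 22, 18, 306]]
ob [[158, 180, 19, 17, 251], [320, 252, 20, 17, 266]]
n1 [[320, 219, 21, 20, 329], [189, 207, 18, 14, 192]]
n2 [[294, 261, 24, 23, 423], [221, 186, 16, 11, 149]]
sq [[348, 256, 32, 29, 711], [174, 193, 22, 16, 284]]
[ 0.4556 -0.1241  0.0169]
[[-0.3, -2.0], [-1.0, -1.2], [16.9, -0.5], [-1.3, -5.5], [-0.4, -2.5], [-1.2, -0.3], [5.5, -5.5], [-2.7, -3.2], [1.5, 0.3]]
```

View pics/od.png

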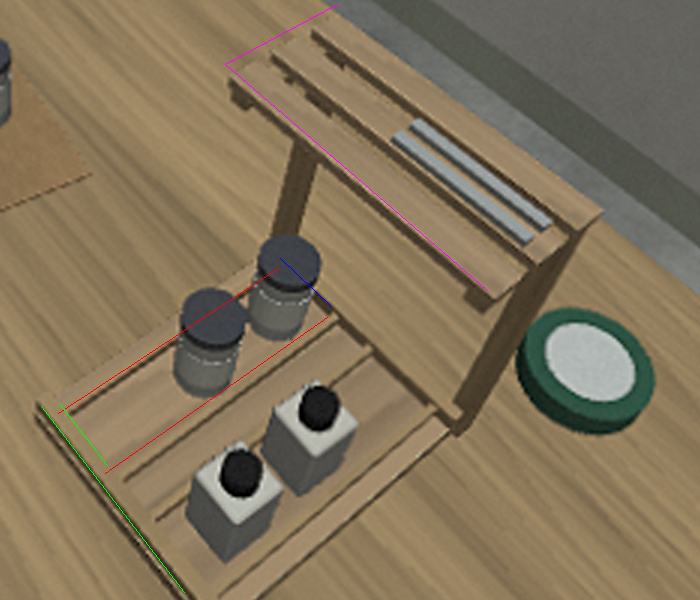

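The overlay shows the fitted lane lying a few mm too far left. The scene back-right corner was mispicked and is really at about (72,188), and the lip's end is not at y=35. I'll refit using lines for the rails and the lip, and estimate lid centres from their outlines.

Run:
```python
from rig import eyes
from h import *
from scipy.optimize import least_squares
S=eyes.grab_frame("scene"); D=eyes.grab_frame("side")
cs=lambda x,y:(x/2.85+50-.3,y/2.85+40-.3); co=lambda x,y:((x+700)/3-.3,(y+520)/3-.3)
pts=[(S,cs(398,258),(.15,.057,.278)),(S,cs(262,345),(.254,.057,.278)),(S,cs(72,186),(.254,-.157,.278)),
(D,co(230,78),(.15,.057,.278)),(D,co(603,214),(.254,-.157,.278)),(D,co(495,299),(.15,-.157,.278)),(D,co(340,10),(.254,.057,.278))]
# (view, pixel, fixed coordinate axis, value, z): distance from line
lin=[(D,co(70,414),1,.029,.023),(D,co(170,341),1,.029,.023),(D,co(125,480),1,-.035,.023),(D,co(340,320),1,-.035,.023),
(D,co(40,405),0,-.012,.033),(D,co(185,592),0,-.012,.033),(S,cs(285,445),1,-.029,.023),(S,cs(465,348),1,-.029,.023)]
def ln(T,f,px,ax,v,z):
    a,b=[proj(f,rk(T,(v,t,z) if ax==0 else (t,v,z))) for t in(-.1,.2)]
    d=(b-a)/np.linalg.norm(b-a); e=np.array(px)-a; return d[0]*e[1]-d[1]*e[0]
fun=lambda T:np.concatenate([proj(f,rk(T,p))-px for f,px,p in pts]+[[ln(T,*l) for l in lin]])
r=least_squares(fun,[.5,-.12,0],loss="soft_l1",x_scale=[.1,.1,.1]); T=r.x; print(T.round(4)); v=fun(T).round(1); print(v[:14].reshape(-1,2).tolist(),v[14:])
np.save("T.npy",T)
P={"of":((195,167),(304,280),.098),"ob":((168,187),(328,261),.098),"n1":((330,228),(199,214),.084),"n2":((305,269),(229,191),.084),"sq":((364,265),(185,202),.049)}
# lid outlines -> plane at lid top; upper arc of outline is the far rim of the top disc: circle radius known
for k,(a,b,h) in P.items():
    Q=[];rad=.0325 if k=="sq" else .023
    for f,p in((S,a),(D,b)):
        c,_=lid2(f,p); c=c[c[:,1]<=p[1]]  # upper half: top disc rim
        q=np.array([plane(f,x,h)[:2] for x in c.astype(float)])
        s=least_squares(lambda u:np.hypot(*(q-u[:2]).T)-rad,np.r_[q.mean(0)],loss="soft_l1",f_scale=.002)
        Q.append(s.x)
    Q=np.array(Q); m=Q.mean(0); c,s=np.cos(T[2]),np.sin(T[2]); d=m-T[:2]
    print(k,Q.round(4).tolist(),"rack",np.round([c*d[0]+s*d[1],-s*d[0]+c*d[1]],4))
f=S; im=cv2.resize(f["color"],None,fx=3,fy=3,interpolation=2)
q=lambda p:tuple(int(v) for v in (proj(f,rk(T,p))*3+1))
for a,b,c in(((0,.029,.028),(.226,.029,.028),(255,0,0)),((0,-.029,.018),(.226,-.029,.018),(255,0,0)),((0,-.029,.033),(0,.029,.033),(0,255,0)),((-.012,-.129,.033),(-.012,.035,.033),(0,255,0)),((.226,-.029,.033),(.226,.029,.033),(0,0,255)),((.15,-.157,.278),(.15,.057,.278),(255,0,255)),((.15,.057,.278),(.254,.057,.278),(255,0,255))):
    cv2.line(im,q(a),q(b),c,1)
cv2.imwrite("pics/os2.png",im[180:760,150:770][...,::-1])
```

```text
[ 0.4533 -0.1314  0.0306]
[[-0.9, -4.3], [-0.8, -3.4], [-1.6, -3.6], [-0.9, -2.3], [0.9, -2.3], [-0.0, -0.6], [-0.7, -0.3]] [ 0.2 -1.1  0.3 -0.3  1.1  0.6 11.9  1.7]
of [[0.5676, -0.1272], [0.5651, -0.1311]] rack [ 0.1131 -0.0012]
ob [[0.6469, -0.1208], [0.6445, -0.1258]] rack [0.1925 0.0022]
n1 [[0.4737, 0.1838], [0.4693, 0.1787]] rack [0.0277 0.3119]
n2 [[0.5822, 0.2103], [0.5786, 0.2037]] rack [0.1374 0.3344]
sq [[0.4816, 0.2815], [0.4758, 0.2729]] rack [0.0378 0.4076]
```

View pics/os2.png

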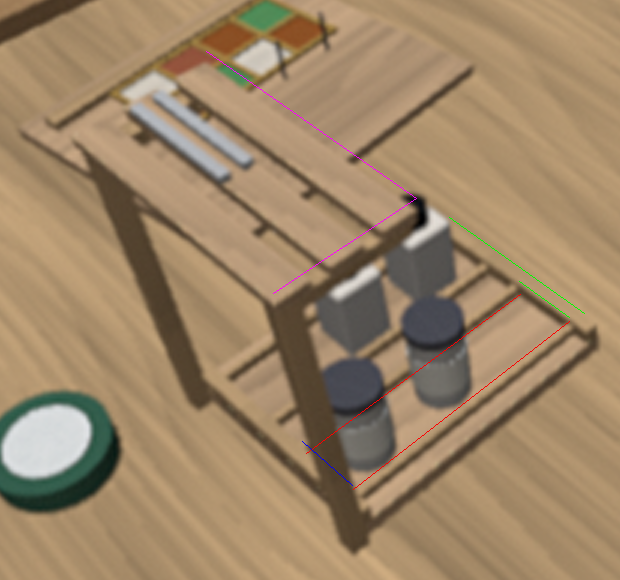

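The overlay shows the scene view sitting about 4 px off vertically from the side view, so its calibration is loose. The old tins are still clearly at rack x of about 112 and 192 mm, mid-lane. I'll approach the front one with the tool leaned 35° and refine with the wrist camera.

```bash
cat >> h.py <<'E'
def goal(p,yaw=.03,lean=35,back=0.):
    """rotation and TCP for grasp point at p; tool y to rack left, leaned from the front"""
    l=np.radians(lean); z=np.array([np.sin(l)*np.cos(yaw),np.sin(l)*np.sin(yaw),-np.cos(l)]); y=np.array([-np.sin(yaw),np.cos(yaw),0])
    return R.from_matrix(np.c_[np.cross(y,z),y,z]), np.array(p)-(.155+back)*z
def rows(s,p,yaw=.03,lean=35,back=0.):
    q=np.array(s["ee_rot"]); Rc=R.from_quat(q[[1,2,3,0]]); Rg,t=goal(p,yaw,lean,back)
    d=Rc.inv().apply(t-s["position"]); rv=(Rc.inv()*Rg).as_rotvec(degrees=True)
    print("turn",(rv/8).round(2),"shift cm",(d*100).round(2),"min rows",np.linalg.norm(d)/.05,np.linalg.norm(rv)/8.5)
def grasp(s):
    q=np.array(s["ee_rot"]); z=R.from_quat(q[[1,2,3,0]]).apply([0,0,1]); return s["position"]+.155*z
E
python3 - <<'E'
from rig import sense
from h import *
rows(sense(),(.566,-.129,.083),back=.11)
E
```

```text
turn [-1.03 -4.29 -3.25] shift cm [-43.16 -52.    10.46] min rows 13.67607970672621 5.160209210558155
```

```bash
python3 -m crank '[[[-0.1,-0.5,-0.4,-3,-3.5,0.7,8],[-0.25,-1.1,-0.8,-6,-7,1.4,8],[-0.4,-1.6,-1.2,-9,-10.5,2.1,8],[-0.5,-2.1,-1.6,-12,-14,2.8,8],[-0.65,-2.7,-2,-15,-17.5,3.5,8],[-0.8,-3.2,-2.4,-18,-21,4.2,8],[-0.9,-3.7,-2.8,-20.5,-24.5,4.9,8],[-1.03,-4.29,-3.25,-23,-27.7,5.6,8]]]'
python3 - <<'E'
from rig import sense
from h import *
rows(sense(),(.566,-.129,.083),back=.11)
E
```

```text
t: 1.3
position: [0.3346, 0.1706, 0.3488]
ee_rot: [0.303, -0.016, 0.953, 0.005]
wrist_force: [0.2, 0.1, -1.0]
grip_width: 0.937
grasp_force: 0.0
turn [0.01 0.03 0.02] shift cm [ -2.85 -30.66   8.01] min rows 6.362934690480258 0.033847696986050904
```

```bash
python3 -m crank '[[[0,0,0,-0.4,-4,1,8],[0,0,0,-0.8,-8,2,8],[0,0,0,-1.2,-12,3,8],[0,0,0,-1.6,-16,4,8],[0,0,0,-2,-20.5,5.3,8],[0,0,0,-2.4,-25,6.5,8],[0,0,0,-2.8,-29.5,7.7,8],[0,0,0,-2.85,-30.66,8,8]]]'
python3 - <<'E'
from rig import sense, eyes
from h import *
s=sense(); print(s["position"],grasp(s))
f=eyes.grab_frame("wrist"); cv2.imwrite("pics/w1.png",f["color"][...,::-1]); np.save("w1.npy",f,allow_pickle=True)
print(f["camera_matrix"],f["dist"],f["pose"].round(3))
E
```

```text
t: 2.1
position: [0.4141, -0.137, 0.2997]
ee_rot: [0.301, -0.011, 0.953, 0.003]
wrist_force: [-0.0, 0.3, -0.2]
grip_width: 0.937
grasp_force: 0.0
[ 0.41413189 -0.13704042  0.29973403] [ 0.50319393 -0.13511248  0.17289068]
[[321.54136855   0.         247.76007417]
 [  0.         321.54136855 192.03458285]
 [  0.           0.           1.        ]] [0.0189476 0.        0.        0.        0.       ] [[-0.023 -0.627 -0.778  0.375]
 [ 1.    -0.015 -0.017 -0.138]
 [-0.001 -0.779  0.628  0.233]
 [ 0.     0.     0.     1.   ]]
```

View pics/w1.png

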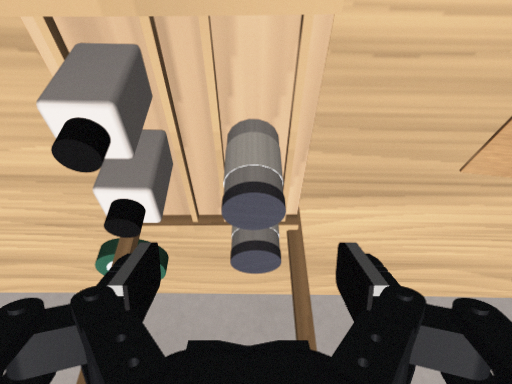

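The wrist view is upside down. The front tin's lid disc is centred near (254,209) and the back one near (256,257), with the lip's inner edge along row 14. The tin lane's rails run from (213,14) and (303,14) toward the back.

Run:
```python
from h import *
f=np.load("w1.npy",allow_pickle=True).item(); c=f["color"].astype(int)
m=((c[...,2]-c[...,0]>3)&(c.max(2)<110)).astype(np.uint8)
n,l,st,ce=cv2.connectedComponentsWithStats(m)
for i in range(1,n):
    if st[i,4]>300: print(st[i],ce[i].round())
g=cv2.cvtColor(f["color"],cv2.COLOR_RGB2GRAY)
for r in(40,80): print(r,g[r,195:345].tolist())
print("col235",g[0:30,235].tolist())
for px in((254,209),(256,257)): print(plane(f,px,.098).round(4))
for px in((213,14),(303,14)): print(plane(f,px,.033).round(4),plane(f,px,.028).round(4))
```

```text
[ 222  192   63   38 1889] [253. 210.]
[ 96 239  22  31 315] [107. 252.]
[231 249  50  24 911] [255. 261.]
40 [189, 185, 183, 183, 183, 185, 192, 195, 198, 194, 198, 197, 194, 199, 194, 163, 109, 139, 183, 184, 189, 189, 187, 188, 190, 188, 187, 184, 186, 189, 185, 184, 182, 183, 183, 186, 189, 187, 189, 191, 195, 197, 199, 202, 204, 204, 204, 204, 202, 202, 199, 203, 201, 202, 202, 202, 204, 202, 204, 202, 200, 200, 200, 201, 201, 203, 202, 203, 206, 202, 203, 201, 199, 202, 197, 196, 197, 197, 196, 195, 196, 194, 196, 192, 191, 186, 189, 189, 190, 192, 197, 194, 194, 196, 195, 194, 196, 195, 192, 192, 192, 193, 192, 157, 110, 127, 176, 196, 198, 195, 193, 197, 197, 200, 197, 201, 202, 202, 200, 199, 199, 199, 197, 197, 197, 196, 195, 195, 193, 191, 194, 192, 191, 190, 176, 168, 168, 172, 170, 172, 172, 170, 175, 173, 173, 170, 175, 173, 173, 172]
80 [196, 195, 194, 192, 186, 185, 188, 182, 182, 183, 183, 192, 199, 199, 198, 199, 200, 200, 199, 166, 88, 131, 180, 189, 187, 186, 186, 185, 183, 182, 181, 184, 178, 178, 179, 181, 180, 190, 196, 198, 203, 203, 204, 203, 204, 205, 205, 202, 205, 201, 201, 201, 201, 201, 203, 201, 200, 201, 199, 199, 197, 197, 201, 200, 198, 200, 200, 203, 201, 199, 202, 198, 197, 197, 196, 194, 195, 191, 191, 191, 191, 190, 189, 190, 187, 188, 192, 188, 192, 190, 196, 198, 199, 199, 201, 200, 200, 200, 190, 144, 118, 170, 195, 197, 196, 199, 198, 197, 197, 198, 200, 200, 200, 198, 198, 200, 196, 195, 194, 193, 190, 192, 191, 187, 190, 190, 179, 169, 173, 176, 174, 175, 176, 176, 173, 176, 175, 176, 172, 172, 174, 178, 174, 174, 173, 175, 173, 175, 175, 171]
col235 [191, 190, 192, 190, 192, 191, 192, 189, 191, 191, 192, 190, 191, 190, 189, 196, 196, 198, 197, 197, 197, 197, 196, 194, 198, 197, 194, 198, 195, 196]
[ 0.5626 -0.1298  0.098 ]
[ 0.6358 -0.1253  0.098 ]
[ 0.458  -0.1572  0.033 ] [ 0.4601 -0.1576  0.028 ]
[ 0.4568 -0.1044  0.033 ] [ 0.4589 -0.1035  0.028 ]
```

Run:
```python
from rig import sense
from h import *
rows(sense(),(.564,-.1297,.078))
```

```text
turn [-0.03  0.   -0.03] shift cm [ 0.41  0.29 11.25] min rows 2.2520214292132383 0.04219730959731833
```

```bash
python3 -m crank '[[[0,0,0,0.4,0.3,3,8],[0,0,0,0.4,0.3,6,8],[0,0,0,0.4,0.3,9,8],[0,0,0,0.4,0.3,11.2,8],[0,0,0,0.4,0.3,11.2,8],[0,0,0,0.4,0.3,11.2,6],[0,0,0,0.4,0.3,11.2,4],[0,0,0,0.4,0.3,11.2,4]]]'; python3 -m crank '[[[0,0,0,0,0,0,4],[0,0,0,0,0,0,4],[0,0,0,0,0,0,4],[0,0,0,0,0,0,4],[0,0,0,0,0,0,4],[0,0,0,0,0,0,4],[0,0,0,0,0,0,4],[0,0,0,0,0,0,4]]]'
python3 - <<'E'
from rig import sense
from h import *
s=sense(); print(grasp(s)); T=np.array([.4565,-.131,.03])
rows(s,rk(T,(.0235,0,.0)) + [0,0,grasp(s)[2]])
E
```

```text
t: 2.95
position: [0.4745, -0.1276, 0.2072]
ee_rot: [0.302, -0.014, 0.953, 0.004]
wrist_force: [0.4, -0.2, -1.6]
grip_width: 0.523
grasp_force: 61.2
t: 3.75
position: [0.4747, -0.1277, 0.2071]
ee_rot: [0.302, -0.014, 0.953, 0.004]
wrist_force: [-3.1, -0.5, 8.4]
grip_width: 0.518
grasp_force: 61.7
[ 0.56385339 -0.12518386  0.08036501]
turn [-0.01  0.02 -0.  ] shift cm [ 6.83 -0.28 -4.83] min rows 1.6747196256765224 0.016373717512731666
```

```bash
python3 -m crank '[[[0,0,0,-0.1,0,-0.16,4],[0,0,0,0.9,-0.05,-0.9,4],[0,0,0,2,-0.1,-1.7,4],[0,0,0,3.2,-0.15,-2.5,4],[0,0,0,4.3,-0.2,-3.3,4],[0,0,0,5.4,-0.25,-4,4],[0,0,0,6.1,-0.25,-4.55,4],[0,0,0,6.1,-0.25,-4.55,4]]]'
python3 - <<'E'
from rig import sense, eyes
from h import *
s=sense(); print(grasp(s), s["wrist_force"])
f=eyes.grab_frame("wrist"); cv2.imwrite("pics/w2.png",f["color"][...,::-1]);np.save("w2.npy",f,allow_pickle=True)
E
```

```text
t: 4.55
position: [0.4056, -0.1228, 0.2212]
ee_rot: [0.289, -0.009, 0.957, 0.001]
wrist_force: [-0.4, -0.2, -1.6]
grip_width: 0.523
grasp_force: 61.4
[ 0.49140934 -0.12163722  0.09216115] [-0.3969401  -0.19960185 -1.62253286]
```

View pics/w2.png

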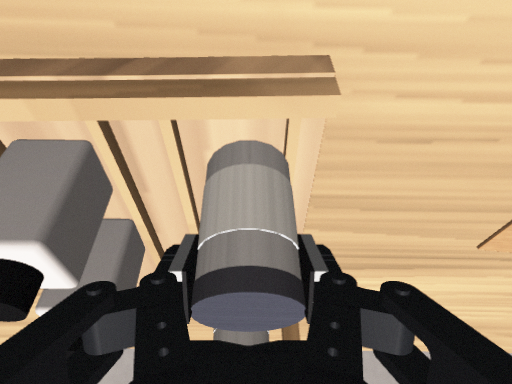

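The picture shows the gripped tin about 10 mm above the lane and left of its middle, short of the lip. The pose wasn't reached as commanded, so I'll check the joints.

Run:
```python
from rig import sense
from h import *
s=sense(); print(s["joints"].round(3),s["qd"].round(3)); q=s["ee_rot"]; print(R.from_quat(q[[1,2,3,0]]).as_matrix().round(3))
rows(s,rk(np.array([.4565,-.131,.03]),(.03,0,.0825)),lean=20)
```

```text
[-0.611  0.048  2.233  0.765  0.487 -2.82 ] [ 0.006  0.018 -0.027  0.003 -0.009 -0.   ]
[[-0.832 -0.017  0.555]
 [-0.017  1.     0.007]
 [-0.555 -0.004 -0.832]]
turn [-0.06  1.71 -0.07] shift cm [-2.63 -0.91  0.94] min rows 0.5867255091670351 1.6119469579085246
```

Joint 6 is at its limit (-2.82), so a half-turned tool is the better choice. I'll set this tin down a little further back, release it, flip the tool by half a turn and regrasp.

Run:
```python
from rig import sense
from h import *
s=sense();rows(s,(.525,-.129,.089)); rows(s,(.525,-.129,.082))
```

```text
turn [-0.07 -0.16 -0.06] shift cm [-2.17 -0.9   2.11] min rows 0.630999429157235 0.17821830510427028
turn [-0.07 -0.16 -0.06] shift cm [-1.78 -0.9   2.69] min rows 0.6695594125838112 0.17821830510427028
```

```bash
python3 -m crank '[[[0,-0.1,0,-1,-0.4,1,4],[-0.07,-0.16,-0.06,-2.17,-0.9,2.1,4],[-0.07,-0.16,-0.06,-2.17,-0.9,2.1,4],[-0.07,-0.16,-0.06,-2.17,-0.9,2.1,4],[-0.07,-0.16,-0.06,-2.1,-0.9,2.2,4],[-0.07,-0.16,-0.06,-2.1,-0.9,2.2,4],[-0.07,-0.16,-0.06,-2.1,-0.9,2.2,4],[-0.07,-0.16,-0.06,-2.1,-0.9,2.2,4]]]'
python3 - <<'E'
from rig import sense
from h import *
s=sense(); print(grasp(s),s["joints"].round(2));rows(s,(.525,-.129,.0815))
E
```

```text
t: 5.4
position: [0.4393, -0.1289, 0.2191]
ee_rot: [0.297, -0.013, 0.955, 0.003]
wrist_force: [0.1, 0.3, -1.0]
grip_width: 0.528
grasp_force: 61.6
[ 0.52706785 -0.12673574  0.09133194] [-0.58  0.12  2.16  0.79  0.47 -2.82]
turn [-0.02 -0.06 -0.02] shift cm [ 0.87 -0.27  0.69] min rows 0.22828200144520627 0.06440036370630664
```

Run:
```python
from rig import sense
from h import *
s=sense();rows(s,(.545,-.1285,.09)); rows(s,(.545,-.1285,.081))
```

```text
turn [-0.02 -0.06 -0.02] shift cm [-1.26 -0.27  1.12] min rows 0.3424209827681735 0.06440036370630664
turn [-0.02 -0.06 -0.02] shift cm [-0.75 -0.27  1.87] min rows 0.40594708004008706 0.06440036370630664
```

```bash
python3 -m crank '[[[0,-0.06,0,-0.7,-0.2,0.6,4],[-0.02,-0.06,-0.02,-1.26,-0.27,1.1,4],[-0.02,-0.06,-0.02,-1.26,-0.27,1.1,4],[-0.02,-0.06,-0.02,-1.26,-0.27,1.1,4],[-0.02,-0.06,-0.02,-1.1,-0.27,1.35,4],[-0.02,-0.06,-0.02,-0.95,-0.27,1.6,4],[-0.02,-0.06,-0.02,-0.8,-0.27,1.8,4],[-0.02,-0.06,-0.02,-0.8,-0.27,1.8,4]]]'
python3 - <<'E'
from rig import sense
from h import *
s=sense(); print(grasp(s),s["joints"].round(2));rows(s,(.545,-.129,.0805))
E
```

```text
t: 6.2
position: [0.4582, -0.1293, 0.2114]
ee_rot: [0.298, -0.014, 0.955, 0.004]
wrist_force: [0.1, -0.9, -2.0]
grip_width: 0.52
grasp_force: 61.6
[ 0.54630339 -0.12701721  0.08383417] [-0.55  0.17  2.12  0.81  0.45 -2.82]
turn [-0.01 -0.04 -0.01] shift cm [ 0.4  -0.23  0.2 ] min rows 0.09966171943021201 0.04439869449260849
```

```bash
python3 -m crank '[[[0,0,0,-0.4,-0.1,0.3,4],[0,0,0,-0.4,-0.15,0.3,4],[0,0,0,-0.34,-0.15,0.38,4],[0,0,0,-0.28,-0.15,0.46,4],[0,0,0,-0.22,-0.15,0.54,4],[0,0,0,-0.16,-0.15,0.62,4],[0,0,0,-0.16,-0.15,0.62,4],[0,0,0,-0.16,-0.15,0.62,4]]]'
python3 - <<'E'
from rig import sense
from h import *
s=sense(); print(grasp(s),s["joints"].round(2),s["wrist_force"])
E
```

```text
t: 7.0
position: [0.4637, -0.1305, 0.2082]
ee_rot: [0.297, -0.013, 0.955, 0.003]
wrist_force: [0.3, -0.2, -2.5]
grip_width: 0.52
grasp_force: 62.0
[ 0.55175569 -0.12832082  0.08064414] [-0.55  0.19  2.11  0.81  0.44 -2.82] [ 0.25160384 -0.24140835 -2.53979647]
```

```bash
python3 -m crank '[[[0,0,0,0.03,0,0.04,4],[0,0,0,0.06,0,0.08,4],[0,0,0,0.09,0,0.12,4],[0,0,0,0.12,0,0.16,4],[0,0,0,0.12,0,0.16,4],[0,0,0,0.12,0,0.16,4],[0,0,0,0.12,0,0.16,4],[0,0,0,0.12,0,0.16,4]]]'
python3 - <<'E'
from rig import sense
from h import *
s=sense(); print(grasp(s),s["joints"].round(2),s["wrist_force"])
E
```

```text
t: 7.8
position: [0.4647, -0.1305, 0.208]
ee_rot: [0.298, -0.013, 0.954, 0.003]
wrist_force: [-5.2, 0.1, 6.9]
grip_width: 0.518
grasp_force: 62.7
[ 0.55286514 -0.12850087  0.08054532] [-0.55  0.19  2.11  0.81  0.44 -2.82] [-5.15257808  0.1124294   6.85763731]
```

```bash
python3 -m crank '[[[0,0,0,0,0,0,8],[0,0,0,0,0,0,8],[0,0,0,0,0,0,8],[0,0,0,0,0,-2,8],[0,0,0,0,0,-4.5,8],[0,0,0,0,0,-7.5,8],[0,0,1,0,0,-10,8],[0,0,2,0,0,-10,8]]]';python3 -m crank '[[[0,0,1,0,0,0,8],[0,0,2,0,0,0,8],[0,0,3,0,0,0,8],[0,0,4,0,0,0,8],[0,0,5,0,0,0,8],[0,0,6,0,0,0,8],[0,0,7,0,0,0,8],[0,0,8,0,0,0,8]]]' | head -3;python3 -m crank '[[[0,0,1,0,0,0,8],[0,0,2,0,0,0,8],[0,0,3,0,0,0,8],[0,0,4,0,0,0,8],[0,0,5,0,0,0,8],[0,0,6,0,0,0,8],[0,0,7,0,0,0,8],[0,0,8,0,0,0,8]]]' |head -3; sed -i 's/y=np.array(\[-np.sin(yaw),np.cos(yaw),0\])/y=-np.array([-np.sin(yaw),np.cos(yaw),0])/' h.py
python3 - <<'E'
from rig import sense
from h import *
s=sense(); print(grasp(s),s["joints"].round(2),s["wrist_force"])
rows(s,(.5535,-.1285,.075),back=.09)
E
```

```text
t: 8.6
position: [0.4074, -0.1321, 0.292]
ee_rot: [0.296, 0.122, 0.946, 0.044]
wrist_force: [-0.1, -0.5, 0.8]
grip_width: 0.937
grasp_force: 0.0
t: 9.4
position: [0.4074, -0.1315, 0.2891]
ee_rot: [0.225, 0.606, 0.738, 0.194]
t: 10.2
position: [0.4074, -0.1315, 0.2891]
ee_rot: [0.088, 0.905, 0.305, 0.284]
[ 0.4952142  -0.12933317  0.16141234] [-0.63 -0.1   2.19  0.61  0.65 -0.13] [-0.41636519 -0.32226512 -0.23017983]
turn [0.   0.06 4.45] shift cm [-0.32 -0.06  1.42] min rows 0.2921892506384594 4.186478773191778
```

Finish the turn, then look again with the wrist camera to measure both tins.

```bash
python3 -m crank '[[[0,0,1,0,0,0,8],[0,0,2,0,0,0,8],[0,0,3,0,0,0,8],[0,0,4,0,0,0,8],[0,0.06,4.45,0,0,0,8],[0,0.06,4.45,0,0,0,8],[0,0.06,4.45,0,0,0,8],[0,0.06,4.45,0,0,0,8]]]'
cat >> h.py <<'E'
def lids(f,h=.098):
    c=f["color"].astype(int); m=((c[...,2]-c[...,0]>3)&(c.max(2)<115)&(c.max(2)>45)).astype(np.uint8)
    n,l,st,ce=cv2.connectedComponentsWithStats(m)
    for i in range(1,n):
        if st[i,4]>300:
            x,y,w,hh,A=st[i]; ct=max(cv2.findContours((l==i).astype(np.uint8),0,1)[0],key=cv2.contourArea)
            print(st[i],"centroid->",plane(f,ce[i],h).round(4))
E
python3 - <<'E'
from rig import sense, eyes
from h import *
s=sense(); print(grasp(s),s["joints"].round(2))
f=eyes.grab_frame("wrist"); np.save("w3.npy",f,allow_pickle=True); lids(f); print(f["pose"].round(3))
rows(s,(.5535,-.1285,.075))
E
```

```text
t: 11.0
position: [0.4074, -0.1315, 0.2892]
ee_rot: [-0.003, 0.954, 0.017, 0.301]
wrist_force: [-0.0, 0.1, 0.6]
grip_width: 0.936
grasp_force: 0.0
[ 0.49625704 -0.1289781   0.16219551] [-0.64 -0.1   2.19  0.63  0.65  0.47]
[363   0  49  33 617] centroid-> [ 0.7104 -0.2356  0.098 ]
[220  72  45  32 644] centroid-> [ 0.6345 -0.1164  0.098 ]
[ 217  158   67   64 3453] centroid-> [ 0.5557 -0.1292  0.098 ]
[[ 0.034  0.945 -0.326  0.483]
 [-0.999  0.034 -0.007 -0.129]
 [ 0.004  0.326  0.945  0.303]
 [ 0.     0.     0.     1.   ]]
turn [0.01 0.   0.05] shift cm [-0.32  0.13 10.43] min rows 2.0862054157991583 0.04390701676856173
```

```bash
python3 -m crank '[[[0,0,0,-0.3,0.1,3,8],[0,0,0,-0.3,0.1,6,8],[0,0,0,-0.3,0.1,9,8],[0,0,0,-0.3,0.1,10.5,8],[0,0,0,-0.3,0.1,10.5,8],[0,0,0,-0.3,0.1,10.5,4],[0,0,0,-0.3,0.1,10.5,4],[0,0,0,-0.3,0.1,10.5,4]]]'
python3 - <<'E'
from rig import sense
from h import *
s=sense(); g=grasp(s);print(g,s["joints"].round(2),s["wrist_force"]); T=np.array([.4565,-.131,.03])
for x in (.06,.035,.0235): rows(s,rk(T,(x,0,g[2]+.002)))
E
```

```text
t: 11.85
position: [0.4654, -0.1313, 0.2029]
ee_rot: [-0.002, 0.953, 0.017, 0.302]
wrist_force: [0.9, -0.1, -1.2]
grip_width: 0.527
grasp_force: 61.2
[ 0.55459454 -0.12897645  0.07612382] [-0.55  0.21  2.11  0.85  0.43  0.27] [ 0.85513358 -0.10042228 -1.23334125]
turn [ 0.02 -0.02  0.04] shift cm [-2.97 -0.07 -2.36] min rows 0.7577237332822715 0.04648797920111602
turn [ 0.02 -0.02  0.04] shift cm [-5.01 -0.08 -3.8 ] min rows 1.2571796356549914 0.04648797920111602
turn [ 0.02 -0.02  0.04] shift cm [-5.95 -0.08 -4.46] min rows 1.4870521548539422 0.04648797920111602
```

```bash
python3 -m crank '[[[0,0,0,-0.1,0,-0.15,4],[0,0,0,-1,0,-0.9,4],[0,0,0,-2,0,-1.6,4],[0,0,0,-3,0,-2.35,4],[0,0,0,-4,0,-3.1,4],[0,0,0,-5,-0.05,-3.8,4],[0,0,0,-5,-0.05,-3.8,4],[0,0,0,-5,-0.05,-3.8,4]]]'
python3 - <<'E'
from rig import sense, eyes
from h import *
s=sense(); g=grasp(s);print(g,s["joints"].round(2),s["wrist_force"]); T=np.array([.4565,-.131,.03])
f=eyes.grab_frame("side"); cv2.imwrite("pics/s2.png",cv2.resize(f["color"][200:384,225:450],None,fx=3,fy=3)[...,::-1])
for x in (.035,.0235): rows(s,rk(T,(x,0,.0755)))
E
```

```text
t: 12.65
position: [0.4022, -0.1327, 0.2041]
ee_rot: [-0.003, 0.954, 0.016, 0.301]
wrist_force: [0.1, 0.2, -1.7]
grip_width: 0.525
grasp_force: 61.4
[ 0.49116426 -0.13034423  0.07720947] [-0.65  0.09  2.24  0.91  0.47  0.13] [ 0.06516449  0.24316587 -1.73690346]
turn [ 0.01 -0.    0.03] shift cm [-0.07 -0.01  0.16] min rows 0.03449627565495373 0.03492313157819612
turn [ 0.01 -0.    0.03] shift cm [-1.01 -0.02 -0.5 ] min rows 0.22504989957793986 0.03492313157819612
```

View pics/s2.png

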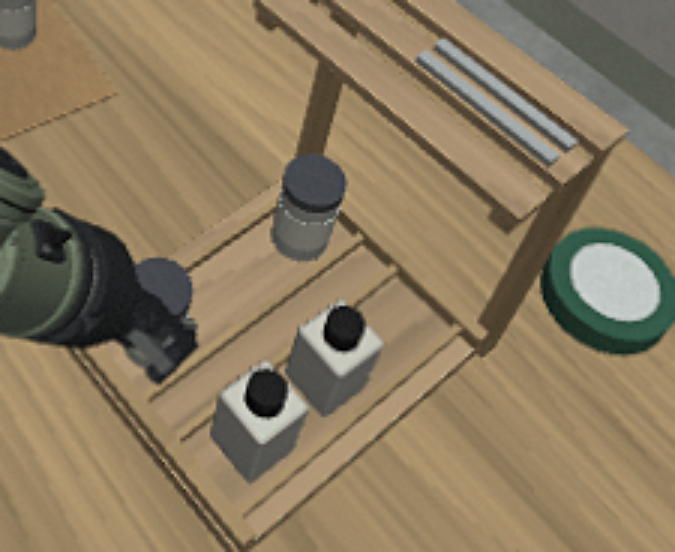

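The front tin is gripped mid-lane, about 12 mm short of the lip. I'll ease it forward until contact is felt.

```bash
python3 -m crank '[[[0,0,0,-0.1,0,-0.07,4],[0,0,0,-0.2,0,-0.14,4],[0,0,0,-0.3,0,-0.21,4],[0,0,0,-0.4,0,-0.28,4],[0,0,0,-0.5,0,-0.35,4],[0,0,0,-0.6,0,-0.42,4],[0,0,0,-0.7,0,-0.49,4],[0,0,0,-0.7,0,-0.49,4]]]';python3 -m crank '[[[0,0,0,-0.08,0,-0.06,4],[0,0,0,-0.08,0,-0.06,4],[0,0,0,-0.16,0,-0.12,4],[0,0,0,-0.16,0,-0.12,4],[0,0,0,-0.24,0,-0.17,4],[0,0,0,-0.24,0,-0.17,4],[0,0,0,-0.32,0,-0.23,4],[0,0,0,-0.32,0,-0.23,4]]]'; python3 -c "
from rig import sense
from h import *
s=sense(); print(grasp(s),s['joints'].round(2))"
```

```text
t: 13.5
position: [0.3938, -0.1328, 0.2039]
ee_rot: [-0.003, 0.954, 0.017, 0.301]
wrist_force: [0.5, -0.2, -2.3]
grip_width: 0.524
grasp_force: 61.4
t: 14.3
position: [0.3899, -0.1329, 0.204]
ee_rot: [-0.003, 0.954, 0.017, 0.301]
wrist_force: [-0.8, -0.0, -0.8]
grip_width: 0.523
grasp_force: 61.4
[ 0.47874878 -0.13037226  0.07699889] [-0.67  0.07  2.27  0.92  0.48  0.1 ]
```

```bash
python3 -m crank '[[[0,0,0,-0.08,0,-0.06,4],[0,0,0,-0.08,0,-0.06,4],[0,0,0,-0.16,0,-0.12,4],[0,0,0,-0.16,0,-0.12,4],[0,0,0,-0.24,0,-0.17,4],[0,0,0,-0.24,0,-0.17,4],[0,0,0,-0.32,0,-0.23,4],[0,0,0,-0.32,0,-0.23,4]]]'; python3 -c "
from rig import sense
from h import *
s=sense(); print(grasp(s),s['joints'].round(2))"
```

```text
t: 15.1
position: [0.3872, -0.1334, 0.2051]
ee_rot: [-0.003, 0.953, 0.017, 0.302]
wrist_force: [4.6, 1.5, -2.8]
grip_width: 0.519
grasp_force: 63.3
[ 0.47639937 -0.13091542  0.07833821] [-0.68  0.06  2.28  0.92  0.49  0.09]
```

```bash
python3 -m crank '[[[0,0,0,0.12,0,0.1,4],[0,0,0,0.12,0,0.1,4],[0,0,0,0.06,0,0.18,4],[0,0,0,0,0,0.26,4],[0,0,0,-0.03,0,0.3,4],[0,0,0,-0.03,0,0.3,4],[0,0,0,-0.03,0,0.3,4],[0,0,0,-0.03,0,0.3,4]]]'; python3 -c "
from rig import sense
from h import *
s=sense(); print(grasp(s),s['joints'].round(2))"
```

```text
t: 15.9
position: [0.3882, -0.1334, 0.2027]
ee_rot: [-0.003, 0.953, 0.017, 0.302]
wrist_force: [-3.1, 2.3, 10.7]
grip_width: 0.52
grasp_force: 64.3
[ 0.47745864 -0.13088669  0.07595937] [-0.68  0.07  2.27  0.93  0.48  0.08]
```

```bash
python3 -m crank '[[[0,0,0,0,0,0,8],[0,0,0,0,0,0,8],[0,0,0,0,0,0,8],[0,0,0,1,0,-1.5,8],[0,0,0,2,0,-3,8],[0,0,0,3,0,-4.5,8],[0,0,0,4,0,-6,8],[0,0,0,5.1,0,-7.4,8]]]'
python3 - <<'E'
from rig import sense
from h import *
s=sense(); print(grasp(s))
T=np.array([.454,-.131,.03]);np.save("T.npy",T)
rows(s,rk(T,(.185,0,.075)),lean=42,back=.12)
E
```

```text
t: 16.7
position: [0.3864, -0.1325, 0.2915]
ee_rot: [-0.003, 0.954, 0.017, 0.3]
wrist_force: [-0.4, -0.3, 0.1]
grip_width: 0.936
grasp_force: 0.0
[ 0.47514147 -0.12991592  0.16443803]
turn [0.   0.88 0.04] shift cm [4.93 0.08 4.92] min rows 1.3929985242589662 0.8321297788457394
```

```bash
python3 -m crank '[[[0,0.2,0,1.2,0,1.2,8],[0,0.4,0,2.5,0,2.5,8],[0,0.7,0,3.8,0,3.8,8],[0,0.88,0.04,4.93,0.08,4.92,8],[0,0.88,0.04,4.93,0.08,4.92,8],[0,0.88,0.04,4.93,0.08,4.92,8],[0,0.88,0.04,4.93,0.08,4.92,8],[0,0.88,0.04,4.93,0.08,4.92,8]]]'
python3 - <<'E'
from rig import sense, eyes
from h import *
s=sense(); print(grasp(s),s["joints"].round(2)); T=np.load("T.npy")
f=eyes.grab_frame("wrist"); np.save("w4.npy",f,allow_pickle=True); lids(f); print(f["pose"][:3,3].round(3))
D=eyes.grab_frame("side")
c,_=lid2(D,(328,261)); c=c[c[:,1]<=261]
from scipy.optimize import least_squares
q=np.array([plane(D,x,.098)[:2] for x in c.astype(float)])
print("side",least_squares(lambda u:np.hypot(*(q-u[:2]).T)-.023,q.mean(0),loss="soft_l1",f_scale=.002).x)
for x in(.18,.185,.19): print(rk(T,(x,0,.098))); rows(s,rk(T,(x,0,.075)),lean=42)
E
```

```text
t: 17.5
position: [0.4549, -0.1312, 0.2793]
ee_rot: [-0.005, 0.933, 0.014, 0.359]
wrist_force: [-0.0, -1.0, 0.4]
grip_width: 0.936
grasp_force: 0.0
[ 0.55865146 -0.12818853  0.16414963] [-0.58  0.02  2.13  0.87  0.53  0.29]
[ 358   46   82   64 1609] centroid-> [ 0.7436 -0.2457  0.098 ]
[ 216  144   62   55 2722] centroid-> [ 0.6453 -0.1252  0.098 ]
[ 0.528 -0.129  0.302]
side [ 0.64449783 -0.12581172]
[ 0.63391901 -0.12560081  0.098     ]
turn [ 0.01 -0.   -0.  ] shift cm [-0.37 -0.03 11.66] min rows 2.3340155592924297 0.00567878983815555
[ 0.63891676 -0.12545083  0.098     ]
turn [ 0.01 -0.   -0.  ] shift cm [ 0.   -0.03 12.  ] min rows 2.399800105953473 0.00567878983815555
[ 0.64391451 -0.12530085  0.098     ]
turn [ 0.01 -0.   -0.  ] shift cm [ 0.38 -0.03 12.33] min rows 2.467884208395817 0.00567878983815555
```

```bash
python3 -m crank '[[[0,0,0,0.3,0,3,8],[0,0,0,0.3,0,6,8],[0,0,0,0.3,0,9,8],[0,0,0,0.3,0,11.2,8],[0,0,0,0.3,0,12.2,8],[0,0,0,0.3,0,12.2,8],[0,0,0,0.3,0,12.2,4],[0,0,0,0.3,0,12.2,4]]]'
python3 - <<'E'
from rig import sense
from h import *
s=sense(); g=grasp(s);print(g,s["joints"].round(2),s["wrist_force"],s["grasp_force"]); T=np.load("T.npy")
for x in (.12,.08): rows(s,rk(T,(x,0,g[2]+.002)),lean=42)
E
```

```text
t: 18.4
position: [0.5391, -0.129, 0.1917]
ee_rot: [-0.005, 0.933, 0.014, 0.359]
wrist_force: [0.1, -0.1, -0.4]
grip_width: 0.62
grasp_force: 0.0
[ 0.64304781 -0.12607666  0.07670841] [-0.48  0.35  1.98  1.18  0.36  0.02] [ 0.10816164 -0.12238387 -0.39871007] 0.0
turn [ 0.01 -0.01  0.  ] shift cm [-4.96 -0.05 -4.78] min rows 1.378476148597724 0.016044379629043565
turn [ 0.01 -0.01  0.  ] shift cm [-7.93 -0.05 -7.47] min rows 2.178202050820911 0.016044379629043565
```

```bash
python3 -m crank '[[[0,0,0,0,0,0,4],[0,0,0,0,0,0,4],[0,0,0,0,0,0,4],[0,0,0,0.1,0,-0.15,4],[0,0,0,-0.9,0,-1.1,4],[0,0,0,-2,-0.02,-2.1,4],[0,0,0,-3.2,-0.03,-3.2,4],[0,0,0,-4.4,-0.05,-4.3,4]]]'
python3 - <<'E'
from rig import sense
from h import *
s=sense(); g=grasp(s);print(g,s["joints"].round(2),s["wrist_force"],s["grasp_force"]); T=np.load("T.npy")
for x in (.085,.07): rows(s,rk(T,(x,0,.0785)),lean=42)
E
```

```text
t: 19.2
position: [0.4767, -0.1298, 0.1925]
ee_rot: [-0.005, 0.934, 0.014, 0.358]
wrist_force: [0.2, -0.3, -2.9]
grip_width: 0.521
grasp_force: 61.5
[ 0.5802405  -0.12666879  0.07719184] [-0.55  0.25  2.12  1.27  0.39 -0.12] [ 0.15425828 -0.3346402  -2.94337904] 61.49684429168701
turn [ 0.    0.01 -0.  ] shift cm [-3.    0.06 -2.86] min rows 0.8290293260442346 0.006888499440202541
turn [ 0.    0.01 -0.  ] shift cm [-4.12  0.06 -3.86] min rows 1.1289164767879838 0.006888499440202541
```

```bash
python3 -m crank '[[[0,0,0,-1,0,-0.95,4],[0,0,0,-2,0,-1.9,4],[0,0,0,-3,0.05,-2.86,4],[0,0,0,-3.2,0.05,-3.05,4],[0,0,0,-3.4,0.05,-3.2,4],[0,0,0,-3.6,0.05,-3.4,4],[0,0,0,-3.8,0.05,-3.57,4],[0,0,0,-3.8,0.05,-3.57,4]]]';  python3 -c "
from rig import sense
from h import *
s=sense(); print(grasp(s),s['joints'].round(2))"
```

```text
t: 20.0
position: [0.4258, -0.1321, 0.1942]
ee_rot: [-0.005, 0.933, 0.014, 0.359]
wrist_force: [-0.7, -0.6, -2.7]
grip_width: 0.518
grasp_force: 61.6
[ 0.52955196 -0.12911282  0.07912265] [-0.63  0.17  2.23  1.3   0.44 -0.22]
```

```bash
python3 -m crank '[[[0,0,0,-0.15,0,-0.13,4],[0,0,0,-0.26,0,-0.23,4],[0,0,0,-0.26,0,-0.23,4],[0,0,0,-0.33,0,-0.15,4],[0,0,0,-0.4,0,-0.08,4],[0,0,0,-0.43,0,-0.04,4],[0,0,0,-0.46,0,0,4],[0,0,0,-0.46,0,0,4]]]';  python3 -c "
from rig import sense
from h import *
s=sense(); print(grasp(s),s['joints'].round(2))"
```

```text
t: 20.8
position: [0.4229, -0.1324, 0.1919]
ee_rot: [-0.005, 0.933, 0.014, 0.36]
wrist_force: [-2.9, 2.1, 5.4]
grip_width: 0.522
grasp_force: 62.5
[ 0.52687337 -0.12937124  0.07703961] [-0.64  0.17  2.23  1.32  0.44 -0.25]
```

```bash
python3 -m crank '[[[0,0,0,0,0,0,8],[0,0,0,0,0,0,8],[0,0,0,0,0,0,8],[0,0,0,1.2,0,-1.4,8],[0,0,0,2.6,0,-2.9,8],[0,0,0,4,0,-4.4,8],[0,0,0,5.4,0,-5.9,8],[0,0,0,6.7,0,-7.4,8]]]'
python3 - <<'E'
from rig import sense, eyes
from h import *
s=sense(); print(grasp(s)); f=eyes.grab_frame("wrist"); lids(f); np.save("w5.npy",f,allow_pickle=True)
for n,z in(("side",.098),):
    D=eyes.grab_frame(n); c=D["color"].astype(int); m=((c[...,2]-c[...,0]>3)&(c.max(2)<90)).astype(np.uint8)
    _,l,st,ce=cv2.connectedComponentsWithStats(m)
    for a,b in zip(st,ce):
        if 100<a[4]<2000: print(a,plane(D,b,z).round(3))
E
```

```text
t: 21.6
position: [0.4225, -0.1321, 0.2918]
ee_rot: [-0.005, 0.933, 0.014, 0.359]
wrist_force: [0.2, -0.7, 0.0]
grip_width: 0.937
grasp_force: 0.0
[ 0.52626783 -0.12911928  0.17668599]
[ 352   36   70   58 1206] centroid-> [ 0.7401 -0.2441  0.098 ]
[ 213  255   71   75 4101] centroid-> [ 0.5296 -0.1296  0.098 ]
[228 334  41  12 309] centroid-> [ 0.5014 -0.1305  0.098 ]
[190  96  32  37 122] [0.704 0.53  0.098]
[182 116  31  20 324] [0.652 0.512 0.098]
[221 186  15  13 151] [0.572 0.192 0.098]
[251 232  58  54 265] [ 0.561 -0.062  0.098]
[245 269  34  12 106] [ 0.492 -0.073  0.098]
[263 277  40  33 523] [ 0.492 -0.132  0.098]
[406 277  45  41 538] [ 0.742 -0.317  0.098]
```

Run:
```python
from rig import sense
from h import *
rows(sense(),(.470,.180,.071),yaw=.37,back=.10)
```

```text
turn [ 1.55 -0.9  -1.88] shift cm [ -6.95 -26.27  -4.6 ] min rows 5.5124966341146315 2.44861038886526
```

```bash
python3 -m crank '[[[0.2,-0.1,-0.25,-0.9,-3.5,-0.6,8],[0.4,-0.25,-0.5,-1.8,-7,-1.2,8],[0.65,-0.4,-0.8,-2.8,-10.5,-1.8,8],[0.9,-0.5,-1.1,-3.7,-14,-2.4,8],[1.1,-0.65,-1.35,-4.8,-18,-3.1,8],[1.3,-0.75,-1.6,-5.8,-22,-3.8,7.5],[1.55,-0.9,-1.88,-6.95,-26.2,-4.6,7],[1.55,-0.9,-1.88,-6.95,-26.27,-4.6,7]]]'
python3 - <<'E'
from rig import sense, eyes
from h import *
s=sense(); print(grasp(s),s["joints"].round(2)); f=eyes.grab_frame("wrist"); lids(f,.084); np.save("w6.npy",f,allow_pickle=True)
cv2.imwrite("pics/w6.png",f["color"][...,::-1])
rows(s,(.470,.180,.071),yaw=.37)
E
```

```text
t: 22.5
position: [0.3289, 0.1322, 0.2763]
ee_rot: [-0.06, 0.938, 0.18, 0.291]
wrist_force: [0.3, -0.2, 0.8]
grip_width: 0.821
grasp_force: 0.0
[0.41002957 0.16594879 0.14864007] [ 0.06 -0.29  2.37  0.39  0.52  0.97]
[ 117  115   78   71 4296] centroid-> [0.4678 0.2594 0.084 ]
[ 230  152   67   64 3418] centroid-> [0.4723 0.1797 0.084 ]
turn [-0.1   0.06  0.04] shift cm [0.49 0.78 9.84] min rows 1.9771510415516096 0.11545968247983765
```

```bash
python3 -m crank '[[[-0.1,0.06,0.04,0.6,0.75,2,7],[-0.1,0.06,0.04,0.6,0.75,5,7],[-0.1,0.06,0.04,0.6,0.75,8,7],[-0.1,0.06,0.04,0.6,0.75,9.9,7],[-0.1,0.06,0.04,0.6,0.75,9.9,7],[-0.1,0.06,0.04,0.6,0.75,9.9,7],[-0.1,0.06,0.04,0.6,0.75,9.9,4],[-0.1,0.06,0.04,0.6,0.75,9.9,4]]]'; python3 -m crank '[[[0,0,0,0,0,0,4],[0,0,0,0,0,0,4],[0,0,0,0,0,0,4],[0,0,0,0.6,0,-0.8,4],[0,0,0,1.7,0,-2.4,4],[0,0,0,2.8,0,-4,4],[0,0,0,4,0,-5.7,4],[0,0,0,5.2,0,-7.4,4]]]'
python3 - <<'E'
from rig import sense, eyes
from h import *
s=sense(); print(grasp(s),s["joints"].round(2),s["grasp_force"],s["wrist_force"]); T=np.load("T.npy")
rows(s,rk(T,(.122,0,.16)))
E
```

```text
t: 23.35
position: [0.3925, 0.1433, 0.2017]
ee_rot: [-0.053, 0.937, 0.169, 0.3]
wrist_force: [-0.6, -0.6, -0.3]
grip_width: 0.53
grasp_force: 59.9
t: 24.15
position: [0.3908, 0.1436, 0.2907]
ee_rot: [-0.053, 0.938, 0.17, 0.297]
wrist_force: [0.6, 0.1, -1.6]
grip_width: 0.527
grasp_force: 61.0
[0.47434894 0.17464491 0.16387568] [ 0.09 -0.15  2.23  0.33  0.49  1.06] 60.99800705909729 [ 0.59776354  0.05877285 -1.57453764]
turn [-1.34 -0.01  1.93] shift cm [-6.9e-01  2.9e+01  2.0e-02] min rows 5.802307212457044 2.207145496727416
```

Run:
```python
from rig import sense, eyes
from h import *
s=sense(); T=np.load("T.npy")
rows(s,rk(T,(.125,0,.195)))
```

```text
turn [-1.34 -0.01  1.93] shift cm [ 1.55 29.1  -2.68] min rows 5.853834997295067 2.207145496727416
```

```bash
python3 -m crank '[[[-0.1,0,0.15,1.5,2,-2.6,4],[-0.3,0,0.4,1.5,6,-2.6,4],[-0.5,0,0.7,1.5,10.5,-2.6,4],[-0.7,0,1,1.5,15,-2.6,4],[-0.9,0,1.3,1.5,19.5,-2.6,4],[-1.1,0,1.6,1.5,24,-2.6,4],[-1.34,0,1.93,1.5,28,-2.6,4],[-1.34,0,1.93,1.55,29.1,-2.68,4]]]'
python3 - <<'E'
from rig import sense, eyes
from h import *
s=sense(); print(grasp(s),s["joints"].round(2),s["grasp_force"],s["wrist_force"]); T=np.load("T.npy")
rows(s,rk(T,(.123,0,.095))); rows(s,rk(T,(.123,0,.0885)))
E
```

```text
t: 24.95
position: [0.4916, -0.1332, 0.3222]
ee_rot: [-0.004, 0.953, 0.012, 0.303]
wrist_force: [-0.8, 0.5, -1.4]
grip_width: 0.527
grasp_force: 61.3
[ 0.58111576 -0.13099369  0.1957067 ] [-0.52  0.02  1.99  0.52  0.65  0.69] 61.330769062042236 [-0.80266142  0.48494343 -1.4402543 ]
turn [ 0.02 -0.04 -0.03] shift cm [-6.07 -0.33  7.98] min rows 2.0071200988419315 0.05121108727446559
turn [ 0.02 -0.04 -0.03] shift cm [-6.45 -0.33  8.51] min rows 2.1369838138660917 0.05121108727446559
```

```bash
python3 -m crank '[[[0.02,-0.04,0,-0.5,-0.33,0.5,4],[0.02,-0.04,0,-1.6,-0.33,2,4],[0.02,-0.04,0,-2.7,-0.33,3.5,4],[0.02,-0.04,0,-3.8,-0.33,5,4],[0.02,-0.04,0,-4.9,-0.33,6.4,4],[0.02,-0.04,0,-5.7,-0.33,7.5,4],[0.02,-0.04,0,-6.07,-0.33,8,4],[0.02,-0.04,0,-6.07,-0.33,8,4]]]'
python3 - <<'E'
from rig import sense, eyes
from h import *
s=sense(); print(grasp(s),s["grasp_force"],s["wrist_force"]); T=np.load("T.npy")
rows(s,rk(T,(.123,0,.0885)))
E
```

```text
t: 25.75
position: [0.4876, -0.1249, 0.2227]
ee_rot: [-0.007, 0.953, 0.015, 0.301]
wrist_force: [-2.1, -0.5, 5.9]
grip_width: 0.528
grasp_force: 62.8
[ 0.57660574 -0.12145229  0.09582243] 62.841771841049194 [-2.09072204 -0.45580484  5.91505127]
turn [-0.04 -0.01 -0.  ] shift cm [-0.39  0.51  0.61] min rows 0.17656972903823684 0.03598929011998607
```

The tin is touching the left rail (6 mm off centre), so I'll lift it, centre it and lower it again.

```bash
python3 -m crank '[[[0,0,0,0.3,0,-0.45,4],[0,0,0,0.5,0,-0.7,4],[-0.04,0,0,0.5,0.3,-0.7,4],[-0.04,0,0,0.4,0.55,-0.7,4],[-0.04,0,0,0.4,0.55,-0.7,4],[-0.04,0,0,0.4,0.55,-0.7,4],[-0.04,0,0,0.4,0.55,-0.7,4],[-0.04,0,0,0.4,0.55,-0.7,4]]]'
python3 - <<'E'
from rig import sense, eyes
from h import *
s=sense(); print(grasp(s),s["grasp_force"],s["wrist_force"]); T=np.load("T.npy"); print(rk(T,(.123,0,0)))
rows(s,rk(T,(.123,0,.0905)));rows(s,rk(T,(.123,0,.0875)))
f=eyes.grab_frame("wrist"); lids(f); cv2.imwrite("pics/w7.png",f["color"][...,::-1])
E
```

```text
t: 26.55
position: [0.4869, -0.1323, 0.23]
ee_rot: [-0.003, 0.954, 0.013, 0.301]
wrist_force: [1.1, -0.0, -0.8]
grip_width: 0.531
grasp_force: 61.4
[ 0.5757521  -0.13001493  0.10305202] 61.43277883529663 [ 1.05229563 -0.03064095 -0.83413796]
[ 0.57694465 -0.12731055  0.        ]
turn [ 0.02  0.   -0.01] shift cm [-0.62 -0.23  1.1 ] min rows 0.2567124055645432 0.02113063162544286
turn [ 0.02  0.   -0.01] shift cm [-0.79 -0.23  1.35] min rows 0.3157358331297559 0.02113063162544286
[ 389    0  114   50 1952] centroid-> [ 0.717  -0.2381  0.098 ]
[  192   210   113   136 11637] centroid-> [ 0.5747 -0.1309  0.098 ]
```

View pics/w7.png

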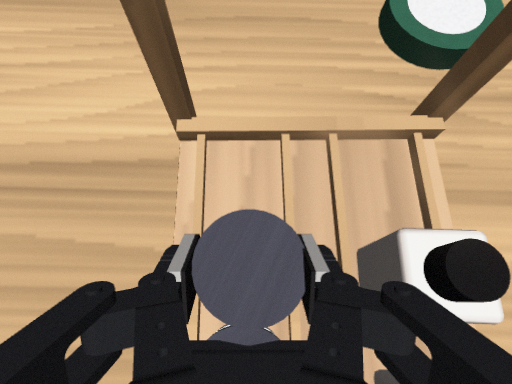

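The last picture shows the tin held over the lane, with the rails' inner edges at about (205,145) and (282,145). It is roughly central, so I'll lower it gently.

```bash
python3 -m crank '[[[0,0,0,0,-0.1,0,4],[0,0,0,-0.2,-0.12,0.35,4],[0,0,0,-0.4,-0.12,0.7,4],[0,0,0,-0.62,-0.12,1.1,4],[0,0,0,-0.68,-0.12,1.18,4],[0,0,0,-0.74,-0.12,1.26,4],[0,0,0,-0.79,-0.12,1.35,4],[0,0,0,-0.79,-0.12,1.35,4]]]'
python3 - <<'E'
from rig import sense, eyes
from h import *
s=sense(); print(grasp(s),s["grasp_force"],s["wrist_force"])
f=eyes.grab_frame("wrist");
for r in (150,160,170,180): 
    g=cv2.cvtColor(f["color"],cv2.COLOR_RGB2GRAY)[r,170:310].astype(int); i=np.where(g<130)[0]+170; print(r,i)
E
```

```text
t: 27.4
position: [0.4892, -0.131, 0.2161]
ee_rot: [-0.004, 0.953, 0.013, 0.302]
wrist_force: [-2.2, 3.1, 7.1]
grip_width: 0.531
grasp_force: 62.7
[ 0.57845496 -0.12866981  0.08940121] 62.66113758087158 [-2.1987052   3.06476166  7.11805584]
150 [204 205 285]
160 [203 204 285 286]
170 [203 204 286]
180 [202 203 204 286 287]
```

```bash
python3 -m crank '[[[0,0,0,-0.1,0,-0.12,4],[0,0,0,-0.2,0,-0.18,4],[0,0,0,-0.2,0,-0.18,4],[0,0,0,-0.2,0,-0.18,8],[0,0,0,-0.2,0,-0.18,8],[0,0,0,-0.2,0,-0.18,8],[0,0,0,0.7,0,-1.5,8],[0,0,0,1.7,0,-3,8]]]'; python3 -m crank '[[[0,0,0,1,0,-1.5,8],[0,0,0,2,0,-3,8],[0,0,0,3,0,-4.5,8],[0,0,0,4,0,-6,8],[0,0,0,4.5,0,-6.5,8],[0,0,0,4.5,0,-6.5,8],[0,0,0,4.5,0,-6.5,8],[0,0,0,4.5,0,-6.5,8]]]';python3 - <<'E'
from rig import sense, eyes
from h import *
s=sense(); print(grasp(s)); f=eyes.grab_frame("wrist"); lids(f)
rows(s,(.582,.205,.071),yaw=.37,back=.10)
E
```

```text
t: 28.25
position: [0.4841, -0.1308, 0.2478]
ee_rot: [-0.004, 0.954, 0.013, 0.299]
wrist_force: [-0.2, 0.2, -0.4]
grip_width: 0.939
grasp_force: 0.0
t: 29.05
position: [0.484, -0.1307, 0.3265]
ee_rot: [-0.004, 0.954, 0.013, 0.299]
wrist_force: [-0.0, 0.1, 0.2]
grip_width: 0.934
grasp_force: 0.0
[ 0.57252622 -0.12823635  0.1992658 ]
[ 210  247   71   99 4785] centroid-> [ 0.564  -0.1255  0.098 ]
turn [ 1.4   0.02 -2.01] shift cm [ -5.17 -28.37   2.07] min rows 5.782766286895282 2.3095892124941124
```

```bash
python3 -m crank '[[[0.15,0,-0.2,-0.6,-3.5,0.2,8],[0.35,0,-0.5,-1.2,-7.5,0.5,8],[0.55,0,-0.8,-2,-11.5,0.8,8],[0.8,0,-1.1,-2.8,-15.5,1.1,8],[1,0,-1.4,-3.6,-19.5,1.4,8],[1.2,0,-1.7,-4.4,-23.5,1.7,7.5],[1.4,0.02,-2.01,-5.1,-27,2,7],[1.4,0.02,-2.01,-5.17,-28.37,2.07,7]]]'; python3 -m crank '[[[0,0,0,0,0,0,7],[0,0,0,0,0,0,7],[0,0,0,0,0,0,7],[0,0,0,0,0,0,7],[0,0,0,0,0,0,7],[0,0,0,0,0,0,7],[0,0,0,0,0,0,7],[0,0,0,0,0,0,7]]]'
python3 - <<'E'
from rig import sense, eyes
from h import *
s=sense(); print(grasp(s),s["joints"].round(2)); f=eyes.grab_frame("wrist"); lids(f,.084)
rows(s,(.582,.205,.071),yaw=.37)
E
```

```text
t: 29.9
position: [0.4444, 0.1541, 0.2788]
ee_rot: [-0.055, 0.937, 0.177, 0.294]
wrist_force: [0.1, 0.1, -1.1]
grip_width: 0.818
grasp_force: 0.0
t: 30.7
position: [0.4463, 0.1516, 0.281]
ee_rot: [-0.054, 0.937, 0.175, 0.297]
wrist_force: [0.0, -1.0, -0.4]
grip_width: 0.818
grasp_force: 0.0
[0.52960177 0.18347448 0.15419682] [0.1  0.   2.11 0.36 0.45 1.02]
[ 210  165   66   63 3312] centroid-> [0.5815 0.2065 0.084 ]
[  59  257   70   45 1678] centroid-> [0.4969 0.2761 0.084 ]
turn [ 0.02 -0.01  0.01] shift cm [-0.12 -0.1  10.06] min rows 2.012851104593015 0.023769751738737733
```

```bash
python3 -m crank '[[[0,0,0,-0.1,-0.2,2,7],[0,0,0,-0.15,-0.23,5,7],[0,0,0,-0.15,-0.23,8,7],[0,0,0,-0.15,-0.23,10.2,7],[0,0,0,-0.15,-0.23,10.2,7],[0,0,0,-0.15,-0.23,10.2,7],[0,0,0,-0.15,-0.23,10.2,4],[0,0,0,-0.15,-0.23,10.2,4]]]'; python3 -m crank '[[[0,0,0,0,0,0,4],[0,0,0,0,0,0,4],[0,0,0,0,0,0,4],[0,0,0,0.6,0,-0.8,4],[0,0,0,1.7,0,-2.4,4],[0,0,0,2.8,0,-4,4],[0,0,0,4,0,-5.7,4],[0,0,0,5.2,0,-7.4,4]]]'
python3 - <<'E'
from rig import sense, eyes
from h import *
s=sense(); print(grasp(s),s["joints"].round(2),s["grasp_force"],s["wrist_force"])
E
```

```text
t: 31.55
position: [0.4992, 0.1745, 0.1981]
ee_rot: [-0.054, 0.937, 0.175, 0.298]
wrist_force: [0.4, 0.8, -0.8]
grip_width: 0.52
grasp_force: 61.0
t: 32.35
position: [0.498, 0.1744, 0.2868]
ee_rot: [-0.054, 0.938, 0.176, 0.295]
wrist_force: [-1.0, 0.7, -2.5]
grip_width: 0.52
grasp_force: 61.5
[0.58089847 0.20617588 0.15977314] [0.14 0.11 1.98 0.29 0.47 1.12] 61.50190830230713 [-0.96554849  0.65161338 -2.45454671]
```

Seating this tin directly at the back would put the gripper body into the shelf. Instead I'll set it back on the sheet, slide the first new tin back to rack x of about 172 (gripped low), then put this one in the open slot.

```bash
python3 -m crank '[[[0,0,0,-1,0,1.5,4],[0,0,0,-2.2,0,3.1,4],[0,0,0,-3.3,0,4.7,4],[0,0,0,-4.3,0,6.1,4],[0,0,0,-4.9,0,7,4],[0,0,0,-5.15,0,7.35,4],[0,0,0,-5.2,0,7.4,4],[0,0,0,-5.2,0,7.4,4]]]'; python3 -m crank '[[[0,0,0,0,0,0,8],[0,0,0,0,0,0,8],[0,0,0,0,0,0,8],[0,0,0,1,0,-1.5,8],[0,0,0,2.2,0,-3.2,8],[0,0,0,3.5,0,-5,8],[0,0,0,4.8,0,-6.8,8],[0,0,0,6,0,-8.5,8]]]';python3 - <<'E'
from rig import sense
from h import *
s=sense(); T=np.load("T.npy"); print(grasp(s)); rows(s,rk(T,(.122,0,.077)),lean=30,back=.13)
E
```

```text
t: 33.15
position: [0.4992, 0.1748, 0.1976]
ee_rot: [-0.055, 0.937, 0.175, 0.297]
wrist_force: [-2.8, 1.6, 3.9]
grip_width: 0.524
grasp_force: 62.4
t: 33.95
position: [0.4991, 0.1746, 0.3015]
ee_rot: [-0.054, 0.937, 0.175, 0.297]
wrist_force: [0.1, 0.3, 0.4]
grip_width: 0.937
grasp_force: 0.0
[0.58238956 0.20645328 0.17474533]
turn [-1.29 -0.64  2.06] shift cm [-12.8   26.2  -11.63] min rows 6.2796372474829365 2.3634688561928283
```

```bash
python3 -m crank '[[[-0.15,-0.1,0.25,-1.7,3.5,-1.5,8],[-0.3,-0.15,0.5,-3.4,7,-3,8],[-0.5,-0.25,0.8,-5.2,10.5,-4.6,8],[-0.7,-0.35,1.1,-6.9,14,-6.2,8],[-0.9,-0.45,1.4,-8.6,17.5,-7.8,8],[-1.1,-0.55,1.75,-10.5,21.5,-9.5,8],[-1.29,-0.64,2.06,-12.3,25.2,-11.2,8],[-1.29,-0.64,2.06,-12.8,26.2,-11.63,8]]]'; python3 -m crank '[[[0,0,0,0,0,0,8],[0,0,0,0,0,0,8],[0,0,0,0,0,0,8],[0,0,0,0,0,0,8],[0,0,0,0,0,0,8],[0,0,0,0,0,0,8],[0,0,0,0,0,0,8],[0,0,0,0,0,0,8]]]' >/dev/null
python3 - <<'E'
from rig import sense, eyes
from h import *
s=sense(); T=np.load("T.npy"); print(grasp(s),s["joints"].round(2)); f=eyes.grab_frame("wrist"); lids(f)
c=f["color"].astype(int); m=((c[...,2]-c[...,0]>3)&(c.max(2)<115)&(c.max(2)>45))
for r in range(150,384,6):
    i=np.where(m[r,150:360])[0]
    if len(i): print((r,int(i[0]+150),int(i[-1]+150)),end=" ")
rows(s,rk(T,(.122,0,.077)),lean=30)
E
```

```text
t: 34.75
position: [0.4333, -0.1351, 0.3239]
ee_rot: [-0.002, 0.966, 0.012, 0.259]
wrist_force: [-0.1, -0.5, 0.6]
grip_width: 0.935
grasp_force: 0.0
[ 0.51116065 -0.12888188  0.18860369] [-0.58 -0.09  2.08  0.43  0.76  0.71]
[362   0  54  36 730] centroid-> [ 0.7235 -0.2407  0.098 ]
[ 213  154   69  123 6130] centroid-> [ 0.5506 -0.1269  0.098 ]
[ 216  281   68   65 3544] centroid-> [ 0.4829 -0.1311  0.098 ]
(156, 231, 255) (162, 222, 264) (168, 217, 269) (174, 214, 271) (180, 213, 273) (186, 213, 272) (192, 214, 271) (198, 217, 269) (204, 220, 265) (210, 229, 256) (216, 234, 264) (222, 227, 272) (228, 222, 276) (234, 219, 279) (240, 218, 280) (246, 218, 281) (252, 219, 280) (258, 221, 278) (264, 224, 274) (270, 230, 268) (276, 244, 254) (282, 240, 258) (288, 230, 268) (294, 224, 275) (300, 220, 279) (306, 218, 281) (312, 216, 282) (318, 216, 283) (324, 217, 282) (330, 217, 281) (336, 221, 278) (342, 229, 266) turn [-0.  0.  0.] shift cm [ 0.03  0.04 12.91] min rows 2.5810599811984747 0.005020803400646412
```

Run:
```python
from rig import sense, eyes
from h import *
s=sense(); T=np.load("T.npy"); f=eyes.grab_frame("wrist")
for p in((243,183),(249.5,245),(249.5,313)): print(plane(f,p,.098).round(4))
p=plane(f,(243,183),.098); rows(s,[p[0],p[1],.077],lean=30)
```

```text
[ 0.5753 -0.1238  0.098 ]
[ 0.5294 -0.13    0.098 ]
[ 0.4838 -0.1313  0.098 ]
turn [-0.  0.  0.] shift cm [-0.02 -0.32 12.88] min rows 2.5763206821680162 0.004548553500928078
```

```bash
python3 -m crank '[[[0,0,0,0,-0.3,3,8],[0,0,0,0,-0.3,6,8],[0,0,0,0,-0.3,9,8],[0,0,0,0,-0.3,11.5,8],[0,0,0,0,-0.3,12.8,8],[0,0,0,0,-0.3,12.8,8],[0,0,0,0,-0.3,12.8,4],[0,0,0,0,-0.3,12.8,4]]]';  python3 -m crank '[[[0,0,0,0,0,0,4],[0,0,0,0,0,0,4],[0,0,0,0,0,0,4],[0,0,0,0,0,0,4],[0,0,0,0,0,0,4],[0,0,0,0,0,0,4],[0,0,0,0,0,0,4],[0,0,0,0,0,0,4]]]'
python3 - <<'E'
from rig import sense
from h import *
s=sense(); T=np.load("T.npy"); print(grasp(s),s["joints"].round(2)); g=grasp(s); rows(s,rk(T,(.172,0.001,g[2]+.0015)),lean=30)
E
```

```text
t: 36.45
position: [0.4977, -0.1267, 0.2129]
ee_rot: [-0.004, 0.966, 0.015, 0.259]
wrist_force: [-0.5, -0.2, 0.6]
grip_width: 0.619
grasp_force: 0.0
t: 37.25
position: [0.4979, -0.1268, 0.2132]
ee_rot: [-0.003, 0.966, 0.015, 0.26]
wrist_force: [-3.7, 1.2, 6.1]
grip_width: 0.52
grasp_force: 61.6
[ 0.57562619 -0.12455665  0.07912405] [-0.49  0.24  2.01  0.56  0.49  0.61]
turn [ 0.01 -0.01  0.  ] shift cm [4.45 0.19 2.39] min rows 1.0104055699258234 0.012498339781415358
```

```bash
python3 -m crank '[[[0,0,0,0.1,0,-0.1,4],[0,0,0,0.9,0,0.3,4],[0,0,0,1.8,0.1,0.85,4],[0,0,0,2.7,0.1,1.4,4],[0,0,0,3.6,0.15,1.9,4],[0,0,0,4.6,0.19,2.5,4],[0,0,0,4.6,0.19,2.5,4],[0,0,0,4.6,0.19,2.5,4]]]';  python3 - <<'E'
from rig import sense
from h import *
s=sense(); T=np.load("T.npy"); print(grasp(s),s["joints"].round(2)); g=grasp(s); rows(s,rk(T,(.174,0.0005,.0785)),lean=30)
E
```

```text
t: 38.05
position: [0.5505, -0.1268, 0.2132]
ee_rot: [-0.004, 0.966, 0.015, 0.259]
wrist_force: [1.0, 0.3, -0.2]
grip_width: 0.525
grasp_force: 62.1
[ 0.62791371 -0.12443583  0.07896885] [-0.44  0.33  1.89  0.49  0.5   0.72]
turn [-0.  0.  0.] shift cm [-0.03  0.08  0.04] min rows 0.01891498462890135 0.0018298325294028675
```

```bash
python3 -m crank '[[[0,0,0,-0.03,0,0.1,8],[0,0,0,-0.03,0,0.1,8],[0,0,0,-0.03,0,0.1,8],[0,0,0,-1,0,-0.6,8],[0,0,0,-2.2,0,-1.3,8],[0,0,0,-3.5,0,-2,8],[0,0,0,-3.5,0,-2,8],[0,0,0,-2.5,0,-3.7,8]]]'; python3 -m crank '[[[0,0,0,1.5,0,-2.6,8],[0,0,0,3,0,-5.2,8],[0,0,0,4,0,-6.9,8],[0,0,0,4,0,-6.9,8],[0,0,0,4,0,-6.9,8],[0,0,0,4,0,-6.9,8],[0,0,0,4,0,-6.9,8],[0,0,0,4,0,-6.9,8]]]';  python3 - <<'E'
from rig import sense,eyes
from h import *
s=sense(); print(grasp(s),s["joints"].round(2)); f=eyes.grab_frame("wrist"); lids(f); rows(s,(.5815,.2065,.071),yaw=.37,back=.1)
E
```

```text
t: 38.85
position: [0.5076, -0.1273, 0.2304]
ee_rot: [-0.006, 0.967, 0.014, 0.256]
wrist_force: [-0.8, 0.1, 0.5]
grip_width: 0.937
grasp_force: 0.0
t: 39.65
position: [0.5095, -0.1278, 0.3112]
ee_rot: [-0.005, 0.966, 0.014, 0.257]
wrist_force: [0.5, 0.1, 0.9]
grip_width: 0.936
grasp_force: 0.0
[ 0.58659731 -0.1253027   0.17669731] [-0.48  0.09  1.93  0.39  0.7   0.82]
[ 216  178   66   66 3398] centroid-> [ 0.6272 -0.1249  0.098 ]
[222 324  59  22 867] centroid-> [ 0.5475 -0.1285  0.098 ]
turn [ 1.3   0.64 -2.06] shift cm [ -6.43 -28.32  -0.03] min rows 5.80816352018562 2.3692908326455964
```

```bash
python3 -m crank '[[[0.15,0.1,-0.25,-0.8,-3.5,0,8],[0.3,0.15,-0.5,-1.7,-7.5,0,8],[0.5,0.25,-0.8,-2.6,-11.5,0,8],[0.7,0.35,-1.1,-3.5,-15.5,0,8],[0.9,0.45,-1.4,-4.4,-19.5,0,8],[1.1,0.55,-1.75,-5.4,-23.5,0,7.5],[1.3,0.64,-2.06,-6.3,-27,0,7],[1.3,0.64,-2.06,-6.43,-28.32,-0.03,7]]]'; python3 -m crank '[[[0,0,0,0,0,0,7],[0,0,0,0,0,0,7],[0,0,0,0,0,0,7],[0,0,0,0,0,0,7],[0,0,0,0,0,0,7],[0,0,0,0,0,0,7],[0,0,0,0,0,0,7],[0,0,0,0,0,0,7]]]' >/dev/null
python3 - <<'E'
from rig import sense, eyes
from h import *
s=sense(); print(grasp(s)); f=eyes.grab_frame("wrist"); lids(f,.084)
rows(s,(.5815,.2065,.071),yaw=.37)
E
```

```text
t: 40.5
position: [0.4436, 0.1556, 0.2793]
ee_rot: [-0.056, 0.937, 0.177, 0.295]
wrist_force: [-0.9, -1.6, -0.0]
grip_width: 0.821
grasp_force: 0.0
[0.52888614 0.18526573 0.15409933]
[ 214  165   67   64 3316] centroid-> [0.5816 0.2055 0.084 ]
[  62  256   67   46 1605] centroid-> [0.4964 0.2771 0.084 ]
turn [ 0.01 -0.02  0.01] shift cm [-0.11 -0.07 10.06] min rows 2.0123129393062067 0.01848809042815445
```

```bash
python3 -m crank '[[[0,0,0,-0.05,0,2,7],[0,0,0,-0.05,0,5,7],[0,0,0,-0.05,0,8,7],[0,0,0,-0.05,0,9.8,7],[0,0,0,-0.05,0,9.8,7],[0,0,0,-0.05,0,9.8,7],[0,0,0,-0.05,0,9.8,4],[0,0,0,-0.05,0,9.8,4]]]'; python3 -m crank '[[[0,0,0,0,0,0,4],[0,0,0,0,0,0,4],[0,0,0,0,0,0,4],[0,0,0,0.6,0,-0.8,4],[0,0,0,2,0,-2.9,4],[0,0,0,4,0,-5.7,4],[0,0,0,6,0,-8.5,4],[0,0,0,7.2,0,-10.2,4]]]'
python3 - <<'E'
from rig import sense, eyes
from h import *
s=sense(); print(grasp(s),s["joints"].round(2),s["grasp_force"]); T=np.load("T.npy")
rows(s,[.5765,-.1275,.195])
E
```

```text
t: 42.15
position: [0.498, 0.1735, 0.2019]
ee_rot: [-0.055, 0.937, 0.176, 0.298]
wrist_force: [1.2, 0.7, -0.3]
grip_width: 0.519
grasp_force: 61.2
t: 42.95
position: [0.498, 0.1737, 0.3275]
ee_rot: [-0.055, 0.937, 0.176, 0.298]
wrist_force: [1.7, -0.6, -1.6]
grip_width: 0.521
grasp_force: 61.7
[0.58148192 0.20572208 0.20089349] [0.13 0.05 1.95 0.25 0.55 1.16] 61.659618616104126
turn [-1.39 -0.03  2.  ] shift cm [-10.12  27.95  -6.39] min rows 6.080991531700933 2.292094102711706
```

```bash
python3 -m crank '[[[-0.1,0,0.2,-1.3,3.5,-0.8,4],[-0.3,0,0.5,-2.7,7.5,-1.7,4],[-0.5,0,0.75,-4.2,11.5,-2.6,4],[-0.7,0,1,-5.6,15.5,-3.5,4],[-0.9,0,1.3,-7,19.5,-4.4,4],[-1.1,0,1.6,-8.5,23.5,-5.3,4],[-1.3,-0.03,1.85,-9.6,26.5,-6,4],[-1.39,-0.03,2,-10.05,27.95,-6.35,4]]]'; python3 -m crank '[[[0,0,0,0,0,0,4],[0,0,0,0,0,0,4],[0,0,0,0,0,0,4],[0,0,0,0,0,0,4],[0,0,0,0,0,0,4],[0,0,0,0,0,0,4],[0,0,0,0,0,0,4],[0,0,0,0,0,0,4]]]' >/dev/null
python3 - <<'E'
from rig import sense, eyes
from h import *
s=sense(); print(grasp(s)); f=eyes.grab_frame("wrist"); lids(f,.098)
for z in(.118,.0885):rows(s,[.5775,-.1275,z])
E
```

```text
t: 43.75
position: [0.4875, -0.1322, 0.319]
ee_rot: [-0.004, 0.954, 0.012, 0.299]
wrist_force: [-0.4, 1.3, -1.5]
grip_width: 0.518
grasp_force: 62.0
[ 0.57705751 -0.12698144  0.19271937]
[  192   185   112   161 12698] centroid-> [ 0.5892 -0.127   0.098 ]
turn [-0.    0.01  0.  ] shift cm [-4.27  0.05  6.15] min rows 1.497337280743193 0.011387906912954276
turn [-0.    0.01  0.  ] shift cm [-5.95  0.05  8.57] min rows 2.087324858858439 0.011387906912954276
```

```bash
python3 -m crank '[[[0,0,0,-0.6,0.05,0.9,4],[0,0,0,-1.1,0.05,1.6,4],[0,0,0,-1.3,0.05,1.9,4],[0,0,0,-1.5,0.05,2.15,4],[0,0,0,-1.7,0.05,2.4,4],[0,0,0,-1.9,0.05,2.7,4],[0,0,0,-2.05,0.05,2.95,4],[0,0,0,-2.05,0.05,2.95,4]]]'
python3 - <<'E'
from rig import sense, eyes
from h import *
s=sense(); print(grasp(s),s["joints"].round(2))
for z in(.118,.0885):rows(s,[.5775,-.1275,z])
E
```

```text
t: 45.4
position: [0.4883, -0.1302, 0.2834]
ee_rot: [-0.005, 0.954, 0.014, 0.3]
wrist_force: [0.0, 0.0, -2.0]
grip_width: 0.52
grasp_force: 62.0
[ 0.57687034 -0.12752513  0.15622545] [-0.52  0.08  2.02  0.58  0.58  0.61]
turn [-0.    0.02 -0.  ] shift cm [-2.17 -0.    3.17] min rows 0.7688452952529596 0.016452899197972434
turn [-0.    0.02 -0.  ] shift cm [-3.86 -0.    5.59] min rows 1.3588333791074176 0.016452899197972434
```

Bottom is now about 13 mm below the neighbours' tops with no contact, so it fits. Continue to the floor.

```bash
python3 -m crank '[[[0,0,0,-0.6,0,0.9,4],[0,0,0,-1.3,0,1.9,4],[0,0,0,-2,0,2.9,4],[0,0,0,-2.7,0,3.9,4],[0,0,0,-3.2,0,4.6,4],[0,0,0,-3.5,0,5.05,4],[0,0,0,-3.65,0,5.25,4],[0,0,0,-3.65,0,5.25,4]]]'; python3 -m crank '[[[0,0,0,-0.06,0,0.08,4],[0,0,0,-0.11,0,0.16,4],[0,0,0,-0.17,0,0.24,4],[0,0,0,-0.22,0,0.32,4],[0,0,0,-0.25,0,0.36,4],[0,0,0,-0.25,0,0.36,4],[0,0,0,-0.25,0,0.36,4],[0,0,0,-0.25,0,0.36,4]]]'; python3 -c "
from rig import sense
from h import *
print(grasp(sense()))"
```

```text
t: 46.2
position: [0.4885, -0.1303, 0.2196]
ee_rot: [-0.004, 0.954, 0.014, 0.3]
wrist_force: [-0.0, 0.2, -1.9]
grip_width: 0.523
grasp_force: 62.0
t: 47.0
position: [0.489, -0.1304, 0.2163]
ee_rot: [-0.004, 0.954, 0.014, 0.301]
wrist_force: [-3.1, 2.4, 5.2]
grip_width: 0.521
grasp_force: 62.5
[ 0.57782881 -0.12781969  0.08930849]
```

Seated on the floor. Release, rise, and check all four lids.

```bash
python3 -m crank '[[[0,0,0,0,0,0,8],[0,0,0,0,0,0,8],[0,0,0,0,0,0,8],[0,0,0,0.5,0,-1.3,8],[0,0,0,1.4,0,-2.8,8],[0,0,0,2.3,0,-4.5,8],[0,0,0,3.2,0,-6.2,8],[0,0,0,4,0,-7.8,8]]]'; python3 -m crank '[[[0,0,0,-1.5,0,-2.5,8],[0,0,0,-3,0,-5,8],[0,0,0,-4,0,-6.5,8],[0,0,0,-4,0,-6.5,8],[0,0,0,-4,0,-6.5,8],[0,0,0,-4,0,-6.5,8],[0,0,0,-4,0,-6.5,8],[0,0,0,-4,0,-6.5,8]]]'
python3 - <<'E'
from rig import sense, eyes
from h import *
f=eyes.grab_frame("wrist"); lids(f)
c=f["color"].astype(int); m=((c[...,2]-c[...,0]>3)&(c.max(2)<115)&(c.max(2)>45))
for r in range(120,384,5):
    i=np.where(m[r,180:330])[0]
    if len(i): print((r,int(i[0]+180),int(i[-1]+180)),end=" ")
E
```

```text
t: 47.8
position: [0.4766, -0.1307, 0.303]
ee_rot: [-0.004, 0.954, 0.014, 0.3]
wrist_force: [-0.7, 0.1, -0.9]
grip_width: 0.939
grasp_force: 0.0
t: 48.6
position: [0.4071, -0.1327, 0.3324]
ee_rot: [-0.005, 0.954, 0.015, 0.299]
wrist_force: [0.6, -0.3, -0.8]
grip_width: 0.938
grasp_force: 0.0
[ 350    0   67   59 1155] centroid-> [ 0.7453 -0.2464  0.098 ]
[ 221  105   52   47 1934] centroid-> [ 0.6267 -0.1249  0.098 ]
[ 221  153   55   54 2344] centroid-> [ 0.5782 -0.1277  0.098 ]
[ 219  208   59   61 2775] centroid-> [ 0.5296 -0.1297  0.098 ]
[ 218  272   63   68 3340] centroid-> [ 0.4806 -0.1312  0.098 ]
(120, 222, 270) (125, 221, 272) (130, 221, 272) (135, 222, 271) (140, 223, 268) (145, 228, 265) (150, 237, 255) (155, 237, 257) (160, 230, 266) (165, 226, 270) (170, 222, 273) (175, 221, 274) (180, 221, 275) (185, 221, 274) (190, 222, 273) (195, 224, 271) (200, 229, 266) (205, 239, 257) (210, 240, 256) (215, 230, 266) (220, 226, 271) (225, 223, 274) (230, 221, 276) (235, 220, 277) (240, 220, 277) (245, 220, 276) (250, 222, 275) (255, 225, 272) (260, 228, 269) (265, 234, 263) (275, 236, 261) (280, 229, 268) (285, 224, 273) (290, 221, 276) (295, 219, 278) (300, 218, 279) (305, 218, 279) (310, 218, 279) (315, 219, 278) (320, 221, 277) (325, 223, 274) (330, 227, 270) (335, 233, 264)
```

```bash
python3 -c "
from rig import order
print(order.close_job())"
```

```text
the job is handed in; nothing more can be done
None
```

I handed the job in at about 49 s: all four tins stand closed up in the tin lane with gaps of about 3 mm, old ones in front at the lip and new ones behind (final wrist-camera check; no verdict was returned).

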